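# Hang the swab pail from the trolley rail

### The job

Take the flat-strip S-hook out of its holder and hook it over the rail, sliding it gently along the rail's top edge until it drops fully into the notch there; let go of it. Then hang the small steel pail by its bail from the hook's lower curl, so that it hangs freely and still off the table. Press and slide gently, never harder than about 25 N against the rail or the hook, and leave the bottle, the basin and the carton where they stand.

Things in the scene. Friction and masses are not known exactly. Their poses are not given: they have to be found in the camera images.
- rail: Fixed frame. End posts (26 x 34 mm, 260 mm tall, 152 mm either side of the middle) carry a flat rail along y, 10 mm thick in x, 25 mm tall, bare top edge 250 mm up. It is sprung: pressed down, it gives 1 mm per 3 N, up to 10 mm. 72 to 88 mm below its top edge is a fixed bar, as thick, on which a hung hook's shank leans. Origin on the table under the rail's middle; z up; -x is the front, towards the robot.
- rail_mid (a point): Middle of the rail's bare top edge, 250 mm up, moving with the rail; axes as rail. A grey cap strip 10 mm wide, 5 mm high covers that edge save for one 25 mm gap along y: the notch, 5 mm deep, floor = bare edge. The notch's middle is anywhere up to 22 mm either side of this point along y; it is not measured: feel or look for it. The strip shifts if pushed along y by over 16 N. A hook on the strip stands 5 mm too high.
- hook_grip (a point): Centre of the black grip tab (14 mm x, 20 mm y, 40 mm tall) on top of the S-hook, 24 mm straight above hook_roof. The 180 g hook, of steel strip 20 mm wide (y), 4 mm thick, stands upright in the holder at first. Hook axes: z up, y across the strip, the lower arm points to -x; on the rail it must point to the frame's front (-x).
- hook_roof (a point): Underside of the roof of the hook's upper curl, mid-slot: it rests on the rail. Slot 14 mm wide in x (rail 10 mm) between the shank at -x and a back leg at +x, 26 mm deep plus a flared lead-in to 36 mm. 105 mm above the hook's foot. Axes as hook_grip. Hung and free, the hook leans about 3 degrees, arm end down.
- hook_cup (a point): Middle of the floor of the hook's lower curl, 81 mm to -x of hook_roof and 101 mm below it. The cup, floor about 20 mm in x and 20 mm wide in y, lies between an upturned tip at -x (its end, flared outward, 26 mm above the floor) and at +x a slanting brace that rises to the shank. Axes as hook_grip.
- hook: The S-hook; origin at its foot's level (underside of the lower arm) straight below the slot's middle, 105 mm below hook_roof.
- holder: Low fixed dark steel holder: a channel 22 mm wide between walls 18 mm tall in which the hook's arm lies; the hook lifts straight up out of it. Origin on the table under the hook's grip tab, axes as the hook's; the channel's floor is 4 mm up and runs 100 mm along -x.
- pail_grip (a point): Centre of the black grip tab (8 mm x, 24 mm y, 42 mm tall) that rises from the bar of the pail's bail, 147 mm above the pail's foot. The round steel pail is 84 mm across its rim, 58 mm tall, and weighs 170 to 340 g. Axes: z up, y along the bar.
- pail_bar (a point): Middle of the bail's top bar, a rod of 8 mm diameter along the pail's y, 83 mm between the bail's two rigid upright legs, 125 mm above the pail's foot and 67 mm above the rim, 22 mm below pail_grip. It hangs in the cup with the bar across the strip.
- pail: The pail; origin at the centre of its underside, z up, y along the bail's bar.
- amber_bottle: Bystander: amber bottle, 48 mm across, 110 mm tall; origin under its middle.
- basin: Bystander: round steel bowl, 140 mm across, 45 mm tall; origin under its middle.
- carton: Bystander: white carton 90 x 140 x 80 mm tall; origin under its middle.

How it is judged:
On the way:
1. the hook is fully down in the notch of the rail and let go, the pail not yet on it (z of hook_roof in the frame of rail_mid between -0.003 and 0.002 m and x of hook_roof in the frame of rail_mid between -0.006 and 0.006 m and y of hook_roof in the frame of rail_mid between -0.035 and 0.035 m and angle between hook_roof's own z axis and vertical below 0.12 rad and contact force between each of the fingers, pail and hook below 0.05 N), for 0.2 s.
At the end, for the whole second after the job is handed in: Hook roof on the notch floor (2 mm in height, 6 mm across, within 35 mm of the rail middle, leaning under 7 degrees); pail bar in the hook cup (14 mm along the arm, 28 mm across, up to 12 mm above its floor); pail on the hook, 10 mm clear of the table, within 11 degrees of upright, nearly still (z of hook_roof in the frame of rail_mid between -0.003 and 0.002 m and x of hook_roof in the frame of rail_mid between -0.006 and 0.006 m and y of hook_roof in the frame of rail_mid between -0.035 and 0.035 m and angle between hook_roof's own z axis and vertical below 0.12 rad and x of pail_bar in the frame of hook_cup between -0.014 and 0.014 m and z of pail_bar in the frame of hook_cup between 0 and 0.012 m and y of pail_bar in the frame of hook_cup between -0.028 and 0.028 m and contact force between pail and hook above 0.8 N and height (world z) of pail above 0.01 m and angle between pail's own z axis and vertical below 0.2 rad and linear speed of pail below 0.03 m/s and linear speed of hook below 0.02 m/s and angular speed of pail below 0.5 rad/s); the robot touches nothing.
It fails at once if the hook and the rail press on each other with more than 25 N (contact force between hook and rail above 25 N).
It fails at once if the pail and the hook press on each other with more than 25 N (contact force between pail and hook above 25 N).
It fails at once if a bystander (bottle, basin, carton) is moved by more than 20 mm (distance of any of amber_bottle, basin, carton from where it was at the start of the episode above 0.02 m).
It also fails if it takes over 61 s, if anything falls off the work surface, if the arm or the gripper's body presses on something with over 40 N, if the wrist force passes 120 N, or if a joint passes its speed limit or range.

### The arm

A 6-joint arm with a two-finger parallel gripper is mounted at the origin on the work surface. World frame = base frame: x ahead of the robot, y to its left, z up, the work surface at z = 0. Lengths are in m, angles in rad, forces in N, time in s.
With the tool pointing down it reaches from about 0.35 to 0.875 m from the base axis. Payload 15.5 kg.
Tool frame: the origin (TCP) lies at the very end of the fingers, on their centre line; the grasp point (between the pads) lies 19 mm behind it (robot.grip_point_offset is the x of the grasp point in the tool frame, in m); x points along the fingers, z is the direction in which the jaws open and shut, and the axes are right-handed (so a half turn about x gives the same grasp; the last joint's range is limited). The gripper opens to 85 mm and grips with 20 to 120 N. Pads are 22 mm wide; open, the fingers measure 114 mm over their backs; the gripper's body (76 mm by 85 mm) begins 54 mm behind the grasp point. The pads swing forward as they close: fully open they stand 13 mm farther back than shut.
Start: joints at [1.149, 0.494, 1.345, -0, 1.302, -0.096], TCP at [0.2, 0.592, 0.231] pointing down, gripper open.
Joint ranges: [-2.91, 2.91], [-0.82, 2.16], [0.22, 2.67], [-1.22, 4.37], [0.12, 2.79], [-3.08, 3.08]. Speed limits (rad/s): [1.89, 1.89, 2.57, 3.01, 3.01, 3.01].

### API

Orientations are given as a unit quaternion [x, y, z, w].
In Python, from station import robot gives the robot as it stands. The module is installed in compiled form; this text tells all that it offers.
- The arm moves only by the tool step_arm, never from a script. Its argument "deltas" is a list that holds one entry, the list of rows, each a list of 7 numbers: the turn, a rotation vector about the tool's x, y, z in degrees, then the shift along the tool's x, y, z in m, then the finger opening in m, from 0 to 0.0854. A call has 1 to 5 rows; each row shifts and turns the commanded pose from where the row before left it, along the tool's axes as they then stand; what a row does not reach is not made up. A row lasts 1/10 s, in which the tool goes at most 50 mm and 8.59 degrees, less where a joint would pass 70% of its speed; a pose out of reach is approached as far as the arm can. A call with a gripper value outside its range is refused whole. The fingers move at their own pace and stop on an object; "squeeze" is the grip in N (left out, the last holds). Time passes only in rows, so rows that do not move let the fingers close. It gives the time, the measured TCP pose, the force and the opening at its end, in the units of the state.
- robot.sense(): the state, without advancing time (a new reading comes with each control period).
- robot.read_camera(name): name is "side" or "top" or "wrist"; returns (picture, depth): 384x512x3 uint8, red, green, blue; 384x512 float32, m along the optical axis (not along the pixel's ray), 0 where there is no reading.
- robot.calibration(name): a dict with "fx", "fy", "cx", "cy" (pixels), "pose" (4x4, takes a point from camera to world coordinates). Camera axes: x right, y down, z forward; pixel columns grow to the right and rows downward; lengths in m; the calibration is good to about 2 mm. A picture is of the moment at which its call begins: read the wrist's pose just before it. calibration takes no time and is no camera call; for the wrist camera it gives the pose at the moment of the call.
- robot.job_done(): hands the job in, once; it reports no verdict.
The state is a dict: "time": time; "joint_positions": joint angles; "joint_vel": joint speeds; "joint_efforts": joint torques, N m; "tool_pos": TCP position; "orientation": TCP orientation; "force": force on the tool from outside, world axes, zero at the start; "ft_torque": the same for the moment, N m; "opening": finger opening in m.
Only numpy, scipy, OpenCV 4.12 (cv2) and the standard library are available. Lean on these libraries where they do the work, as an engineer would, in place of code of your own. Each camera call takes 0.05 s, during which the arm holds its last target.

## Working session

There is one attempt and no reset: what is moved stays moved. The work goes in short steps, Python scripts to look and compute and a tool call to move; the robot and the scene stay as the last step left them, time stands still between calls to the robot, and variables do not carry over. Pictures are saved under pics/ and viewed, and the job is handed in when it is done.

Besides the shell and the picture viewer there is one more tool, called after "Emit:" in YAML: its name, and indented under it one key for each argument. step_arm: Moves the arm, as the interface text tells. Its arguments: {"type":"object","properties":{"deltas":{"type":"array"},"squeeze":{"type":"number"}},"required":["deltas"]}

```bash
mkdir -p pics
cat > h.py <<'E'
import numpy as np, cv2
from station import robot
from scipy.spatial.transform import Rotation as R
def snap(name,f):
    im,d=robot.read_camera(name); c=robot.calibration(name)
    cv2.imwrite(f'pics/{f}.png',im[:,:,::-1]); np.savez(f'pics/{f}.npz',im=im,d=d,pose=c['pose'],k=[c['fx'],c['fy'],c['cx'],c['cy']])
def cloud(f):
    z=np.load(f'pics/{f}.npz'); d=z['d'];fx,fy,cx,cy=z['k'];v,u=np.mgrid[:384,:512]
    P=np.stack([(u-cx)/fx*d,(v-cy)/fy*d,d],-1)@z['pose'][:3,:3].T+z['pose'][:3,3]
    P[d==0]=np.nan
    return z['im'],P
E
python3 - <<'E'
from h import *
s=robot.sense()
for k,v in s.items(): print(k,np.round(v,4))
print(R.from_quat(s['orientation']).as_matrix().round(3), robot.grip_point_offset)
snap('side','s0');snap('top','t0');snap('wrist','w0')
for n in('side','top','wrist'):print(n,robot.calibration(n)['pose'].round(3),robot.calibration(n)['fx'])
E
```

```text
time 0.0
joint_positions [ 1.1495  0.4942  1.3462 -0.      1.3025 -0.0955]
joint_vel [-0.0006  0.0002  0.0008 -0.0002  0.0009 -0.0009]
joint_efforts [-1.50000e-03 -8.82183e+01 -3.83879e+01 -2.00000e-04  1.02000e-02
 -1.00000e-04]
tool_pos [0.1999 0.5918 0.2307]
orientation [-0.4125  0.5749  0.4121  0.5741]
force [ 0.031  -0.4966 -0.5835]
ft_torque [-0.0079 -0.0252 -0.0593]
opening 0.0852
[[-0.001 -0.947  0.32 ]
 [-0.001  0.32   0.947]
 [-1.     0.    -0.001]] -0.0187
side [[ 0.989 -0.098  0.108  0.389]
 [-0.145 -0.698  0.702 -1.007]
 [ 0.007 -0.71  -0.704  1.204]
 [ 0.     0.     0.     1.   ]] 487.9965270076691
top [[-0.022 -0.993  0.117  0.415]
 [-1.     0.021 -0.005  0.01 ]
 [ 0.003 -0.118 -0.993  1.398]
 [ 0.     0.     0.     1.   ]] 439.0959516360738
wrist [[ 0.319  0.902  0.292  0.125]
 [ 0.948 -0.302 -0.1    0.617]
 [-0.002  0.308 -0.951  0.373]
 [ 0.     0.     0.     1.   ]] 291.7654093611663
```

View pics/s0.png

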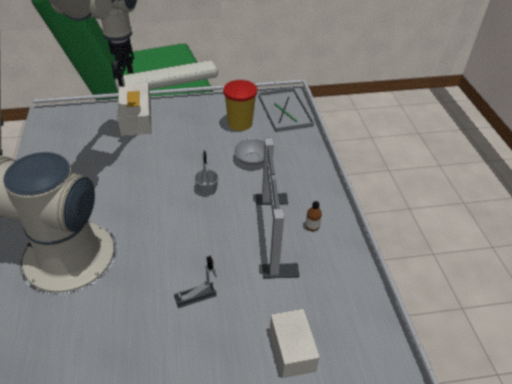

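View pics/t0.png

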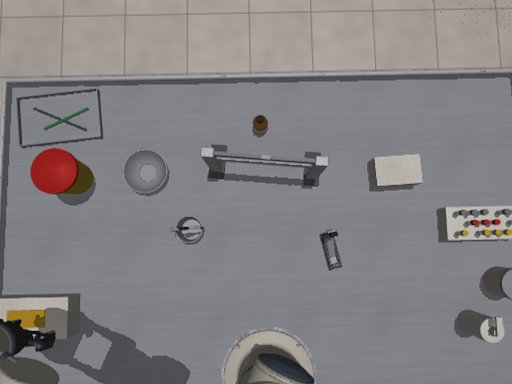

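View pics/w0.png

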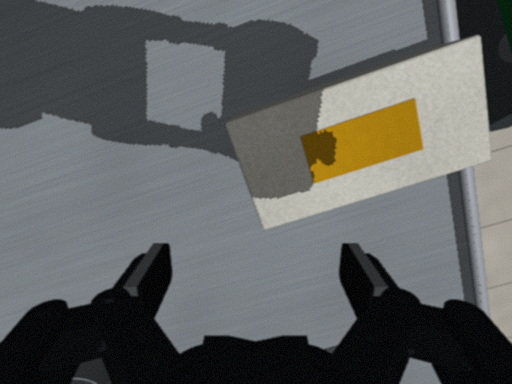

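Run:
```python
from h import *
im=np.load('pics/t0.npz')['im'][:,:,::-1]; s=np.load('pics/s0.npz')['im'][:,:,::-1]
a=cv2.resize(im[135:195,195:335],(700,300),interpolation=2)
b=cv2.resize(im[220:280,300:360],(300,300),interpolation=2)
c=cv2.resize(im[205:255,160:210],(300,300),interpolation=2)
cv2.imwrite('pics/z0.png',np.vstack([a,np.hstack([b,c,np.zeros((300,100,3),np.uint8)])]))
a=cv2.resize(s[135:285,170:310],(560,600),interpolation=2);cv2.imwrite('pics/z1.png',a)
I,P=cloud('t0')
def box(r0,r1,c0,c1,zl,zh):
    p=P[r0:r1,c0:c1].reshape(-1,3);m=(p[:,2]>zl)&(p[:,2]<zh);return p[m]
def rep(n,p): 
    print(n,len(p),np.nanmedian(p,0).round(4),p.min(0).round(3),p.max(0).round(3))
    return p
p=rep('rail',box(140,185,218,312,.235,.27))
q=np.polyfit(p[:,1],p[:,0],1);print(q)
rep('postL',box(140,185,195,217,.25,.28));rep('postR',box(140,185,313,335,.25,.28))
for t in (.02,.06,.12,.15):
  rep('hook%g'%t,box(220,280,300,360,t,.2))
for t in (.03,.1,.14): rep('pail%g'%t,box(205,255,160,210,t,.2))
```

```text
rail 463 [0.6292 0.0016 0.2525] [ 0.613 -0.123  0.235] [0.646 0.125 0.259]
[0.09942552 0.62925221]
postL 138 [0.6439 0.1515 0.2584] [0.631 0.128 0.25 ] [0.659 0.17  0.265]
postR 135 [ 0.6151 -0.1477  0.2584] [ 0.602 -0.167  0.25 ] [ 0.63  -0.128  0.263]
hook0.02 196 [ 0.4043 -0.1945  0.0389] [ 0.321 -0.228  0.02 ] [ 0.44  -0.178  0.155]
hook0.06 78 [ 0.4249 -0.1874  0.1359] [ 0.413 -0.201  0.071] [ 0.44  -0.178  0.155]
hook0.12 43 [ 0.4242 -0.189   0.1506] [ 0.416 -0.201  0.121] [ 0.43  -0.18   0.155]
hook0.15 25 [ 0.4242 -0.1917  0.1519] [ 0.416 -0.201  0.15 ] [ 0.43  -0.18   0.155]
pail0.03 271 [0.4501 0.2425 0.0577] [0.41  0.19  0.032] [0.489 0.279 0.173]
pail0.1 96 [0.45  0.229 0.13 ] [0.443 0.19  0.1  ] [0.456 0.279 0.173]
pail0.14 32 [0.45   0.2341 0.1646] [0.445 0.223 0.141] [0.453 0.246 0.173]
```

View pics/z0.png

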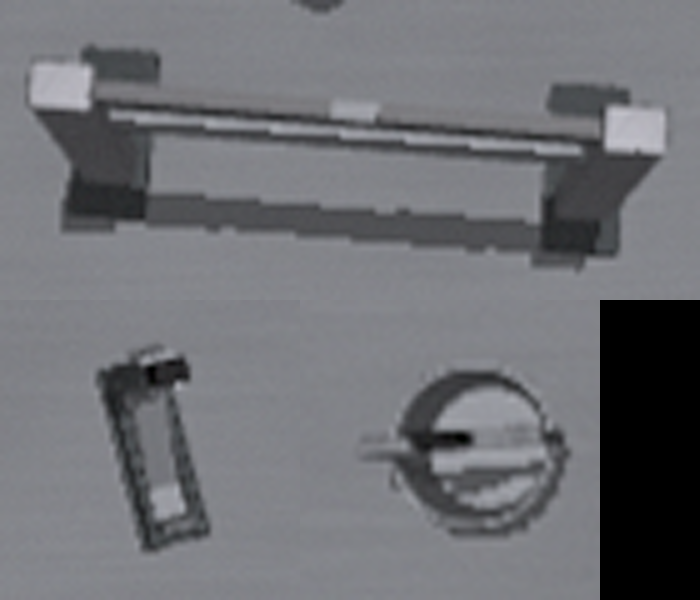

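View pics/z1.png

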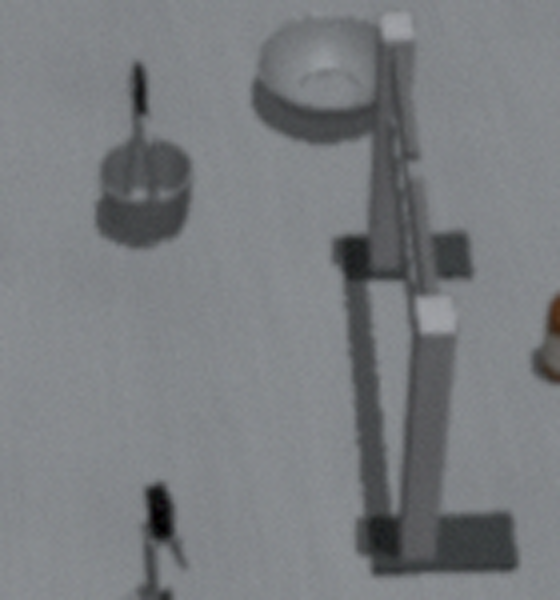

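Run:
```python
from h import *
I,P=cloud('t0')
g=I.astype(int).mean(2)
# rail top edge pixels: z>.244
for c in range(254,282):
    col=P[145:175,c]; gg=g[145:175,c]; m=(col[:,2]>.235)&(col[:,2]<.27)
    j=np.where(m)[0]
    if len(j): 
        k=j[np.argmax(gg[j])]; print(c,145+k,int(gg[k]),col[k].round(4),len(j))
# holder+hook arm
p=P[220:280,300:360].reshape(-1,3); p=p[(p[:,2]>.008)&(p[:,2]<.06)]
r=cv2.minAreaRect(p[:,:2].astype(np.float32)*1000);print(r,cv2.boxPoints(r))
p=P[205:255,160:210].reshape(-1,3); m=(p[:,2]>.09)&(p[:,2]<.2);q=p[m]; print(np.polyfit(q[:,1],q[:,0],1))
p=p[(p[:,2]>.04)&(p[:,2]<.065)]; print('rim',cv2.minEnclosingCircle(p[:,:2].astype(np.float32)))
r2=P[145:185,218:312].reshape(-1,3);r2=r2[(r2[:,2]>.245)&(r2[:,2]<.26)];print(cv2.fitLine(r2[:,:2].astype(np.float32),cv2.DIST_HUBER,0,.01,.01).ravel())
```

```text
254 156 126 [0.6333 0.028  0.2534] 5
255 156 125 [0.6334 0.0254 0.2529] 5
256 156 126 [0.6341 0.0228 0.2488] 5
257 156 124 [0.6332 0.0201 0.2533] 5
258 156 125 [0.633  0.0174 0.2541] 5
259 155 124 [0.6357 0.0147 0.2537] 5
260 156 123 [0.6323 0.0121 0.2571] 5
261 157 147 [0.6314 0.0096 0.2475] 4
262 157 161 [0.6316 0.0069 0.2463] 4
263 157 162 [0.6312 0.0042 0.2479] 4
264 157 161 [0.6317 0.0016 0.2452] 4
265 157 161 [ 0.631  -0.0011  0.2486] 4
266 156 161 [ 0.6338 -0.0038  0.2474] 4
267 156 160 [ 0.6332 -0.0064  0.2506] 5
268 157 161 [ 0.6305 -0.009   0.25  ] 5
269 156 163 [ 0.633  -0.0117  0.2511] 5
270 156 153 [ 0.6336 -0.0145  0.2473] 5
271 156 129 [ 0.6324 -0.017   0.2533] 5
272 157 125 [ 0.6292 -0.0195  0.2558] 5
273 156 123 [ 0.632  -0.0222  0.2551] 5
274 157 124 [ 0.6294 -0.0248  0.2541] 5
275 158 126 [ 0.6262 -0.0273  0.257 ] 5
276 158 126 [ 0.6267 -0.0301  0.2535] 5
277 158 126 [ 0.6268 -0.0327  0.2531] 4
278 156 126 [ 0.6315 -0.0354  0.2563] 5
279 158 128 [ 0.6264 -0.038   0.2546] 5
280 158 126 [ 0.6264 -0.0406  0.2544] 5
281 157 126 [ 0.6297 -0.0435  0.2505] 4
((369.47149658203125, -199.42807006835938), (74.74687957763672, 102.12444305419922), 78.51974487304688) [[ 311.9924  -225.89087]
 [ 412.0737  -246.2167 ]
 [ 426.9506  -172.96527]
 [ 326.8693  -152.63943]]
[-0.06860156  0.46541968]
rim ((0.45119649171829224, 0.2338184416294098), 0.04359831288456917)
[9.9681929e-02 9.9501938e-01 6.2986696e-01 1.6695609e-04]
```

Emit:
step_arm:
  deltas:
    - [[0, 0, 0, -0.01, -0.05, 0, 0.06], [-8, 0, 0, 0, -0.05, 0, 0.06], [-8, 0, 0, 0, -0.05, 0, 0.06], [-8, 0, 0, 0, -0.03, -0.03, 0.06], [-8, 0, 0, 0, 0, -0.045, 0.06]]

```text
time: 0.65
tool_pos: [0.377, 0.4748, 0.2403]
orientation: [0.555, -0.438, -0.554, -0.439]
force: [0.6, -0.3, 0.1]
opening: 0.0603
```

```bash
cat >> h.py <<'E'
def plan(x,y,z,head=None):
    s=robot.sense(); M=R.from_quat(s['orientation']).as_matrix(); p=s['tool_pos']
    hd=np.degrees(np.arctan2(M[1,2],M[0,2]))
    print('t',round(s['time'],2),'pos',np.round(p,4),'head',round(hd,2),'tilt',np.round(np.degrees(M[2,1:]),2),'F',np.round(s['force'],2),'op',round(s['opening'],4))
    d=M.T@(np.array([x,y,z])-p); print('shift tool (cur axes)',d.round(4))
    if head is not None:
        a=-(head-hd); a=(a+180)%360-180; print('turn about tool x',round(a,2))
        h=np.radians(head); N=np.array([[0,-np.sin(h),np.cos(h)],[0,np.cos(h),np.sin(h)],[-1,0,0]])
        print('shift in target axes',(N.T@(np.array([x,y,z])-p)).round(4), 'err rv', np.degrees(R.from_matrix(M.T@N).as_rotvec()).round(2))
E
python3 -c "
from h import *
plan(.4,-.1,.28,12)"
```

```text
t 0.65 pos [0.377  0.4748 0.2403] head 103.31 tilt [-0.06  0.01] F [ 0.65 -0.31  0.11] op 0.0603
shift tool (cur axes) [-0.04    0.1099 -0.5646]
turn about tool x 91.31
shift in target axes [-0.0397 -0.567  -0.097 ] err rv [9.131e+01 6.000e-02 4.000e-02]
```

Emit:
step_arm:
  deltas:
    - [[8, 0, 0, -0.01, 0.004, -0.045, 0.06], [8, 0, 0, -0.01, -0.002, -0.045, 0.06], [8, 0, 0, -0.01, -0.009, -0.044, 0.06], [8, 0, 0, -0.01, -0.015, -0.043, 0.06], [8, 0, 0, 0, -0.02, -0.04, 0.06]]

```text
time: 1.15
tool_pos: [0.4056, 0.2505, 0.2821]
orientation: [-0.368, 0.603, 0.368, 0.604]
force: [0.4, -0.1, 0.1]
opening: 0.0599
```

Emit:
step_arm:
  deltas:
    - [[8, 0, 0, 0, -0.026, -0.037, 0.06], [8, 0, 0, 0, -0.031, -0.033, 0.06], [8, 0, 0, 0, -0.035, -0.028, 0.06], [8, 0, 0, 0, -0.039, -0.023, 0.06], [8, 0, 0, 0, -0.041, -0.018, 0.06]]

```text
time: 1.65
tool_pos: [0.437, 0.0271, 0.2811]
orientation: [-0.139, 0.693, 0.139, 0.693]
force: [0.5, 0.4, -0.8]
opening: 0.0601
```

```bash
python3 -c "
from h import *
plan(.41,-.14,.28,12);snap('wrist','w1')"
```

```text
t 1.65 pos [0.437  0.0271 0.2811] head 22.73 tilt [-0.    0.01] F [ 0.5   0.37 -0.83] op 0.0601
shift tool (cur axes) [ 0.0011 -0.1437 -0.0895]
turn about tool x 10.73
shift in target axes [ 0.0011 -0.1579 -0.0612] err rv [1.073e+01 1.000e-02 0.000e+00]
```

View pics/w1.png

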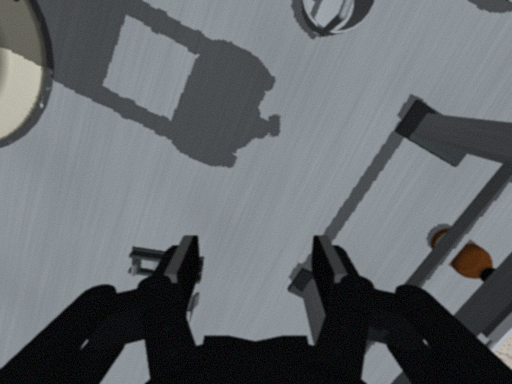

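Emit:
step_arm:
  deltas:
    - [[5.4, 0, 0, 0, -0.042, -0.025, 0.06], [5.3, 0, 0, 0, -0.045, -0.021, 0.06], [0, 0, 0, 0, -0.049, -0.01, 0.06], [0, 0, 0, 0, -0.049, 0, 0.06], [0, 0, 0, 0, -0.049, 0, 0.06]]

```text
time: 2.2
tool_pos: [0.4456, -0.2165, 0.2812]
orientation: [-0.076, 0.703, 0.076, 0.703]
force: [2.4, 1.7, 0.7]
opening: 0.0601
```

Emit:
step_arm:
  deltas:
    - [[0, 0, 0, 0, -0.04, 0, 0.06], [0, 0, 0, 0, -0.01, 0, 0.06]]

```text
time: 2.4
tool_pos: [0.4571, -0.267, 0.2807]
orientation: [-0.076, 0.703, 0.075, 0.703]
force: [-0.2, -0.1, 0.5]
opening: 0.0596
```

```bash
python3 -c "
from h import *
plan(.425,-.19,.25,12);snap('wrist','w2')"
```

```text
t 2.4 pos [ 0.4571 -0.267   0.2807] head 12.21 tilt [-0.05 -0.  ] F [-0.23 -0.06  0.52] op 0.0596
shift tool (cur axes) [ 0.0306  0.0821 -0.0151]
turn about tool x 0.21
shift in target axes [ 0.0307  0.082  -0.0154] err rv [ 0.21 -0.    0.05]
```

View pics/w2.png

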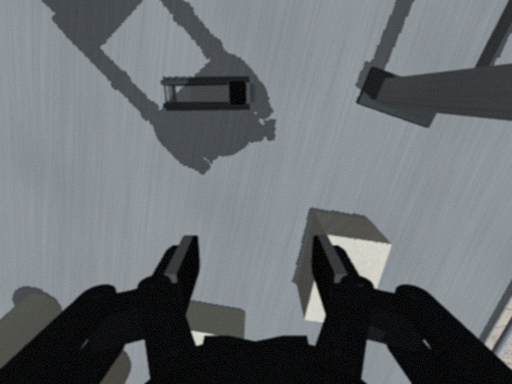

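Run:
```python
from h import *
I,P=cloud('w2')
g=I.astype(int).mean(2)
p=P[70:115,155:260].reshape(-1,3)
t=p[p[:,2]>.145];print(len(t),t.mean(0).round(4),np.median(t,0).round(4),t.min(0),t.max(0))
h=np.radians(12.2);Rm=np.array([[np.cos(h),np.sin(h)],[-np.sin(h),np.cos(h)]])
l=t[:,:2]@Rm.T;print('local ext',l.min(0),l.max(0),'mid world',Rm.T@((l.min(0)+l.max(0))/2))
l=p[(p[:,2]>.012)&(p[:,2]<.06)][:,:2]
r=cv2.minAreaRect(l.astype(np.float32)*1000);print(r)
im=I[60:125,145:265,::-1];cv2.imwrite('pics/z2.png',cv2.resize(im,(720,390),interpolation=2))
```

```text
377 [ 0.424  -0.1923  0.1524] [ 0.424  -0.1922  0.1527] [ 0.41536316 -0.20303323  0.14517202] [ 0.43238355 -0.18176396  0.15481903]
local ext [ 0.36644412 -0.28730789] [ 0.38063026 -0.26791283] mid world [ 0.42376714 -0.1924031 ]
((375.10052490234375, -203.58877563476562), (115.17613220214844, 34.81647491455078), 13.16542911529541)
```

View pics/z2.png

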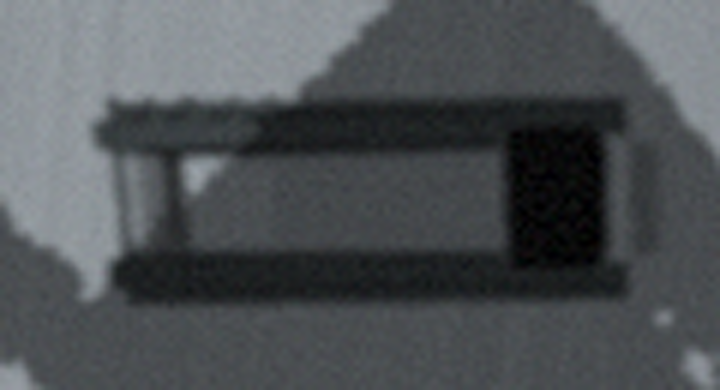

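```bash
python3 -c "
from h import *
plan(.4238,-.1924,.119,12.6)"
```

```text
t 2.45 pos [ 0.457  -0.2664  0.2806] head 12.22 tilt [-0.02 -0.01] F [-0.28 -1.5  -1.29] op 0.06
shift tool (cur axes) [ 0.1616  0.0794 -0.0168]
turn about tool x -0.38
shift in target axes [ 0.1616  0.0794 -0.0163] err rv [-0.38 -0.01  0.02]
```

Emit:
step_arm:
  deltas:
    - [[-0.4, 0, 0, 0.005, 0.045, -0.009, 0.06], [0, 0, 0, 0.04, 0.0345, -0.0075, 0.06], [0, 0, 0, 0.046, 0, 0, 0.06], [0, 0, 0, 0.04, 0, 0, 0.06], [0, 0, 0, 0.02, 0, 0, 0.06]]

```text
time: 2.95
tool_pos: [0.4225, -0.189, 0.1302]
orientation: [-0.078, 0.704, 0.08, 0.702]
force: [0.5, -0.9, -0.2]
opening: 0.0597
```

```bash
python3 -c "
from h import *
plan(.4238,-.1924,.119,12.6)"
```

```text
t 2.95 pos [ 0.4225 -0.189   0.1302] head 12.83 tilt [ 0.15 -0.14] F [ 0.46 -0.88 -0.23] op 0.0597
shift tool (cur axes) [ 0.0112 -0.0037  0.0005]
turn about tool x 0.23
shift in target axes [ 0.0112 -0.0036  0.0005] err rv [ 0.23 -0.14 -0.15]
```

Emit:
step_arm:
  deltas:
    - [[0, 0, 0, 0.001, 0, 0, 0.06]]

```text
time: 3.05
tool_pos: [0.4226, -0.1893, 0.1297]
orientation: [-0.078, 0.704, 0.08, 0.701]
force: [0.0, -0.5, 0.3]
opening: 0.0603
```

```bash
python3 -c "
from h import *
plan(.4238,-.1924,.119,12.6)"
```

```text
t 3.05 pos [ 0.4226 -0.1893  0.1297] head 12.82 tilt [ 0.2  -0.19] F [ 0.02 -0.54  0.31] op 0.0603
shift tool (cur axes) [ 0.0107 -0.0033  0.0005]
turn about tool x 0.22
shift in target axes [ 0.0107 -0.0033  0.0005] err rv [ 0.22 -0.19 -0.2 ]
```

Emit:
step_arm:
  deltas:
    - [[0.2, -0.2, -0.2, 0.0107, -0.0033, 0.0005, 0.05], [0, 0, 0, 0, 0, 0, 0.03], [0, 0, 0, 0, 0, 0, 0.014], [0, 0, 0, 0, 0, 0, 0.006], [0, 0, 0, 0, 0, 0, 0.006]]
  squeeze: 50

```text
time: 3.55
tool_pos: [0.4255, -0.1944, 0.1221]
orientation: [-0.079, 0.701, 0.076, 0.704]
force: [-2.6, -0.5, 9.7]
opening: 0.0133
```

```bash
python3 -c "
from h import *
plan(.4238,-.1924,.119,12.6)"
```

```text
t 3.55 pos [ 0.4255 -0.1944  0.1221] head 12.59 tilt [-0.25  0.22] F [-2.55 -0.52  9.73] op 0.0133
shift tool (cur axes) [ 0.0031  0.0023 -0.0012]
turn about tool x -0.01
shift in target axes [ 0.0031  0.0023 -0.0012] err rv [-0.02  0.22  0.25]
```

Emit:
step_arm:
  deltas:
    - [[0, 0, 0, -0.005, 0, 0, 0.006], [0, 0, 0, -0.015, 0, 0, 0.006], [0, 0, 0, -0.02, 0, 0, 0.006]]

```text
time: 3.85
tool_pos: [0.4249, -0.194, 0.1617]
orientation: [-0.078, 0.702, 0.076, 0.704]
force: [0.1, -0.3, -1.1]
opening: 0.0131
```

```bash
python3 -c "
from h import *
plan(.54,-.06,.34,-5.7);snap('side','s1')
cv2.imwrite('pics/z3.png',cv2.resize(cloud('s1')[0][190:310,140:300,::-1],(800,600)))"
```

```text
t 3.85 pos [ 0.4249 -0.194   0.1617] head 12.56 tilt [-0.16  0.17] F [ 0.1  -0.26 -1.08] op 0.0131
shift tool (cur axes) [-0.1782  0.1052  0.142 ]
turn about tool x 18.26
shift in target axes [-0.1783  0.1447  0.1012] err rv [18.26  0.19  0.13]
```

View pics/z3.png

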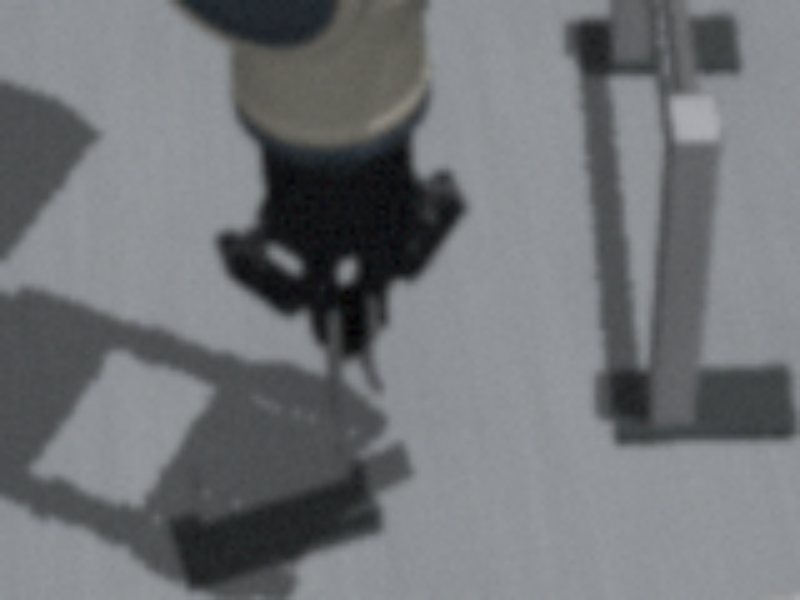

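Emit:
step_arm:
  deltas:
    - [[0, 0, 0, -0.045, 0, 0, 0.006], [6, 0, 0, -0.04, 0.01, 0.01, 0.006], [6, 0, 0, -0.04, 0.015, 0.015, 0.006], [6, 0, 0, -0.035, 0.02, 0.015, 0.006], [0, 0.1, 0.1, 0, 0.04, 0.01, 0.006]]

```text
time: 4.4
tool_pos: [0.4763, -0.1071, 0.326]
orientation: [0.034, 0.702, -0.037, 0.71]
force: [0.3, -1.8, -1.8]
opening: 0.013
```

Emit:
step_arm:
  deltas:
    - [[0, 0, 0, -0.01, 0.03, 0.02, 0.006], [0, 0, 0, -0.005, 0.02, 0.01, 0.006]]

```text
time: 4.6
tool_pos: [0.5095, -0.0573, 0.3372]
orientation: [0.033, 0.705, -0.033, 0.708]
force: [0.0, 0.1, -2.3]
opening: 0.0132
```

```bash
python3 -c "
from h import *
plan(.6296,-.01,.325,-5.7);snap('wrist','w3')"
```

```text
t 4.6 pos [ 0.5095 -0.0573  0.3372] head -5.37 tilt [-0.01  0.26] F [ 0.05  0.13 -2.29] op 0.0132
shift tool (cur axes) [0.0128 0.0583 0.1151]
turn about tool x 0.33
shift in target axes [0.0122 0.059  0.1148] err rv [0.33 0.26 0.01]
```

View pics/w3.png

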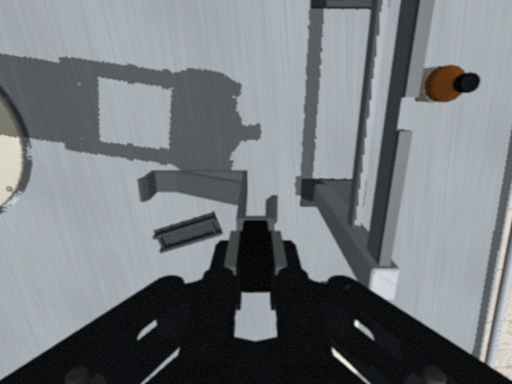

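Run:
```python
from h import *
I,P=cloud('w3')
cv2.imwrite('pics/z4.png',cv2.resize(I[60:280,130:450,::-1],(800,550),interpolation=2))
m=(P[...,2]>.225)&(P[...,2]<.27); m[:,:340]=0
q=P[m];r=q[(q[:,2]>.24)&(abs(q[:,1])<.12)]
print(len(r),cv2.fitLine(r[:,:2].astype(np.float32),cv2.DIST_HUBER,0,.01,.01).ravel())
for y in np.arange(-.06,.075,.005):
    s=q[(abs(q[:,1]-y)<.0025)]
    t=s[s[:,2]>.243]
    if len(t): print(round(y,3),len(t),'z',np.percentile(t[:,2],[10,50,90]).round(4),'x',t[:,0].min().round(4),t[:,0].max().round(4))
for uv in [(148,185),(190,178),(240,180),(272,205),(271,196),(235,190),(246,200)]:
    print(uv,P[uv[1],uv[0]].round(4))
```

```text
5509 [ 0.09581574  0.9953991   0.6275639  -0.01638571]
-0.06 112 z [0.2467 0.2549 0.256 ] x 0.6206 0.6311
-0.055 113 z [0.2462 0.2548 0.2559] x 0.6209 0.6316
-0.05 118 z [0.2469 0.2548 0.2558] x 0.621 0.6323
-0.045 120 z [0.2468 0.2548 0.2558] x 0.6219 0.6326
-0.04 124 z [0.2458 0.2548 0.2559] x 0.622 0.6331
-0.035 120 z [0.2471 0.2549 0.2559] x 0.6232 0.6335
-0.03 132 z [0.2462 0.2548 0.256 ] x 0.623 0.6344
-0.025 129 z [0.2465 0.2549 0.2561] x 0.624 0.6349
-0.02 135 z [0.2468 0.2548 0.256 ] x 0.624 0.6355
-0.015 132 z [0.2465 0.2509 0.2558] x 0.6246 0.6356
-0.01 116 z [0.246 0.25  0.251] x 0.6253 0.6367
-0.005 115 z [0.2462 0.2501 0.2509] x 0.6258 0.6369
-0.0 113 z [0.2473 0.2501 0.251 ] x 0.6262 0.6375
0.005 121 z [0.2457 0.25   0.2509] x 0.6267 0.6373
0.01 135 z [0.2467 0.2507 0.2557] x 0.6269 0.6383
0.015 151 z [0.2467 0.2548 0.2558] x 0.6278 0.6388
0.02 155 z [0.2473 0.2548 0.256 ] x 0.6281 0.6392
0.025 163 z [0.2463 0.2548 0.2559] x 0.6282 0.6395
0.03 163 z [0.2477 0.2546 0.256 ] x 0.6286 0.6404
0.035 168 z [0.2469 0.2548 0.2561] x 0.6294 0.641
0.04 173 z [0.2471 0.2546 0.2559] x 0.6301 0.6407
0.045 178 z [0.2466 0.2548 0.256 ] x 0.6299 0.6414
0.05 177 z [0.2467 0.2547 0.256 ] x 0.631 0.6417
0.055 185 z [0.2469 0.2548 0.2559] x 0.6313 0.6426
0.06 188 z [0.2467 0.2549 0.2561] x 0.6317 0.6428
0.065 191 z [0.2467 0.2547 0.2558] x 0.6322 0.6431
0.07 175 z [0.2467 0.2547 0.2561] x 0.6327 0.6439
(148, 185) [ 0.4209 -0.0426  0.2432]
(190, 178) [ 0.4548 -0.0425  0.233 ]
(240, 180) [ 0.4976 -0.0512  0.2233]
(272, 205) [ 0.5224 -0.045   0.3083]
(271, 196) [ 0.5227 -0.045   0.2912]
(235, 190) [ 0.4952 -0.0496  0.2565]
(246, 200) [ 0.504  -0.0545  0.2688]
```

View pics/z4.png

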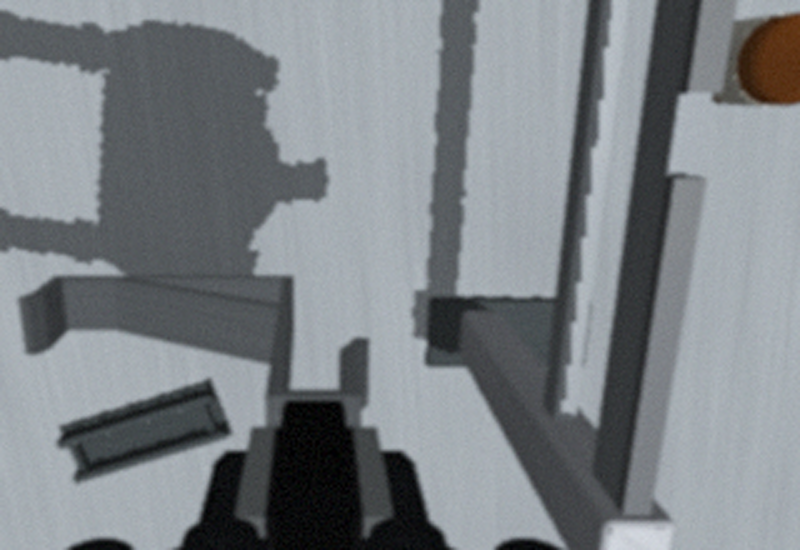

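Run:
```python
from h import *
I,P=cloud('w3')
s=robot.sense();
h=np.radians(-5.5);ex=np.array([np.cos(h),np.sin(h),0]);ey=np.array([-np.sin(h),np.cos(h),0])
T=np.array([0.5095,-0.0573,0.3372])
m=(P[...,2]>.235)&(P[...,2]<.27); m[:,:340]=0
q=P[m]; q=q[abs(q[:,1])<.07]
# rail local coords relative TCP
top=q[q[:,2]>.2535]; u=(top-T)@ex; v=(top-T)@ey
print('cap top u pct',np.percentile(u,[1,5,50,95,99]).round(4), np.polyfit(v,u,1))
fl=q[(q[:,2]>.2485)&(q[:,2]<.2517)]; u=(fl-T)@ex; v=(fl-T)@ey
hist=np.histogram(v,bins=np.arange(.02,.09,.001));print([(round(b,3),n) for b,n in zip(hist[1],hist[0]) if n>8]); 
k=(v>.04)&(v<.07);print('floor u',np.percentile(u[k],[2,50,98]).round(4))
for n,(r0,r1,c0,c1) in dict(leg=(193,218,262,282),shank=(168,222,225,252)).items():
    p=P[r0:r1,c0:c1].reshape(-1,3);p=p[(p[:,2]>.24)&(p[:,2]<.335)]
    u=(p-T)@ex;v=(p-T)@ey
    for z in np.arange(.245,.335,.01):
        k=abs(p[:,2]-z)<.005
        if k.sum()>3: print(n,round(z,3),k.sum(),'u',u[k].min().round(4),np.median(u[k]).round(4),u[k].max().round(4),'v',v[k].min().round(4),np.median(v[k]).round(4),v[k].max().round(4))
p=P[165:205,135:200].reshape(-1,3);p=p[(p[:,2]>.19)];u=(p-T)@ex;v=(p-T)@ey
print('tip u',u.min(),'v',np.percentile(v,[2,50,98]),'z',p[:,2].max(),p[:,2].min())
```

```text
cap top u pct [0.1108 0.1113 0.1159 0.1208 0.1215] [-0.00069872  0.11600427]
[(np.float64(0.053), np.int64(14)), (np.float64(0.054), np.int64(13)), (np.float64(0.055), np.int64(14)), (np.float64(0.056), np.int64(21)), (np.float64(0.057), np.int64(19)), (np.float64(0.058), np.int64(15)), (np.float64(0.059), np.int64(21)), (np.float64(0.06), np.int64(20)), (np.float64(0.061), np.int64(13)), (np.float64(0.062), np.int64(21)), (np.float64(0.063), np.int64(20)), (np.float64(0.064), np.int64(12)), (np.float64(0.065), np.int64(24)), (np.float64(0.066), np.int64(19)), (np.float64(0.067), np.int64(14)), (np.float64(0.068), np.int64(28)), (np.float64(0.069), np.int64(13)), (np.float64(0.07), np.int64(15)), (np.float64(0.071), np.int64(29)), (np.float64(0.072), np.int64(14)), (np.float64(0.073), np.int64(13)), (np.float64(0.074), np.int64(28)), (np.float64(0.075), np.int64(15)), (np.float64(0.076), np.int64(29)), (np.float64(0.077), np.int64(15)), (np.float64(0.078), np.int64(14))]
floor u [0.1111 0.1154 0.1212]
leg 0.285 16 u 0.0128 0.0165 0.0168 v -0.0031 0.0059 0.0136
leg 0.295 111 u 0.0083 
[... 254 characters left out ...]
.0061 0.0136 0.014
shank 0.255 384 u -0.0238 -0.0173 -0.006 v -0.0067 0.0053 0.014
shank 0.265 41 u -0.0107 -0.0065 -0.0058 v -0.0001 0.0132 0.0138
shank 0.275 33 u -0.0098 -0.007 -0.0057 v -0.0065 0.0134 0.0138
shank 0.285 30 u -0.0097 -0.0075 -0.0059 v 0.0107 0.0135 0.0138
shank 0.295 46 u -0.0099 -0.007 -0.0058 v 0.0007 0.0133 0.0139
shank 0.305 36 u -0.0099 -0.0079 -0.006 v 0.0107 0.0134 0.0137
shank 0.315 49 u -0.0098 -0.0076 -0.0059 v 0.008 0.0133 0.0138
shank 0.325 105 u -0.0099 -0.0066 -0.0014 v 0.0113 0.0132 0.0137
shank 0.335 12 u -0.0052 -0.003 -0.0014 v 0.0128 0.0132 0.0138
tip u -0.09684539972556608 v [-0.00609465  0.00484249  0.01348605] z 0.2514690117700309 0.21872232526952795
```

Emit:
step_arm:
  deltas:
    - [[0.1, 0.2, 0, 0, 0.021, 0.04, 0.006], [0, 0, 0, 0, 0.021, 0.04, 0.006], [0, 0, 0, 0, 0.0203, 0.0349, 0.006], [0, 0, 0, 0, 0, 0, 0.006]]

```text
time: 5.05
tool_pos: [0.6311, -0.0064, 0.3349]
orientation: [0.033, 0.707, -0.033, 0.706]
force: [-1.3, -0.5, -1.5]
opening: 0.0133
```

Run:
```python
from h import *
h=np.radians(-5.5);ex=np.array([np.cos(h),np.sin(h),0]);ey=np.array([-np.sin(h),np.cos(h),0])
T=np.array([0.5095,-0.0573,0.3372])+.1149*ex+.0623*ey;print(T)
plan(T[0],T[1],.2630,-5.5)
snap('wrist','w4');snap('side','s4')
```

```text
[ 0.62984221 -0.00629949  0.3372    ]
t 5.05 pos [ 0.6311 -0.0064  0.3349] head -5.42 tilt [-0.   -0.11] F [-1.32 -0.53 -1.49] op 0.0133
shift tool (cur axes) [ 0.0719  0.     -0.0012]
turn about tool x 0.08
shift in target axes [ 0.0719  0.     -0.0013] err rv [ 0.08 -0.11  0.  ]
```

View pics/w4.png

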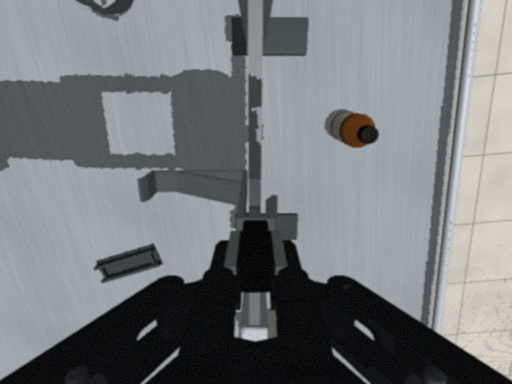

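Emit:
step_arm:
  deltas:
    - [[0.1, -0.1, 0, 0.01, 0, -0.0012, 0.006], [0, 0, 0, 0.025, 0, 0, 0.006], [0, 0, 0, 0.02, 0, 0, 0.006], [0, 0, 0, 0, 0, 0, 0.006]]

```text
time: 5.55
tool_pos: [0.6275, -0.0092, 0.2792]
orientation: [0.035, 0.705, -0.035, 0.707]
force: [10.8, -1.5, -7.0]
opening: 0.0135
```

Run:
```python
from h import *
plan(.6298,-.0063,.2630,-5.5)
snap('wrist','w5')
I,P=cloud('w5')
cv2.imwrite('pics/z5.png',cv2.resize(I[120:260,180:330,::-1],(640,600),interpolation=2))
```

```text
t 5.55 pos [ 0.6275 -0.0092  0.2792] head -5.71 tilt [-0.02  0.16] F [10.79 -1.47 -7.05] op 0.0135
shift tool (cur axes) [0.0162 0.0031 0.002 ]
turn about tool x -0.21
shift in target axes [0.0162 0.0031 0.002 ] err rv [-0.21  0.16  0.03]
```

View pics/z5.png

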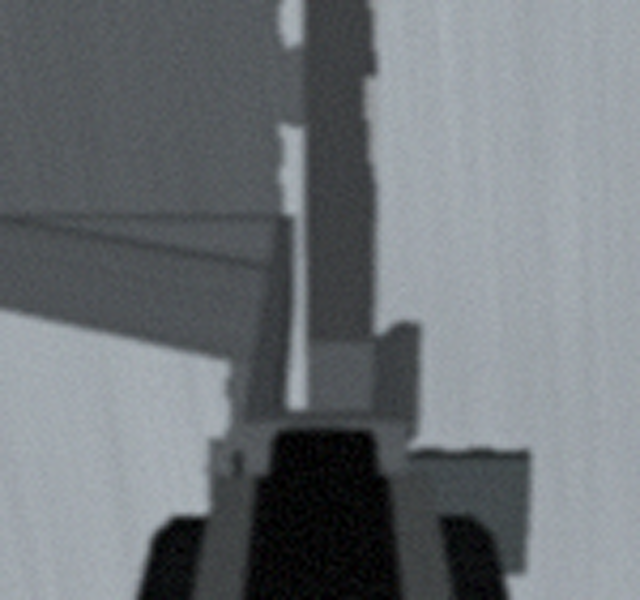

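Emit:
step_arm:
  deltas:
    - [[-0.2, 0.1, 0, 0, 0.003, 0.002, 0.006], [0, 0, 0, 0, 0, 0, 0.006]]

```text
time: 5.8
tool_pos: [0.629, -0.0058, 0.281]
orientation: [0.034, 0.707, -0.034, 0.706]
force: [0.1, -0.7, -2.0]
opening: 0.0133
```

Run:
```python
from h import *
plan(.6298,-.0063,.2630,-5.5)
snap('wrist','w6')
I,P=cloud('w6')
cv2.imwrite('pics/z6.png',cv2.resize(I[120:260,180:330,::-1],(640,600),interpolation=2))
s=robot.sense()
h=np.radians(-5.5);ex=np.array([np.cos(h),np.sin(h),0]);ey=np.array([-np.sin(h),np.cos(h),0])
T=s['tool_pos']
def st(n,r0,r1,c0,c1,zl,zh):
    p=P[r0:r1,c0:c1].reshape(-1,3);p=p[(p[:,2]>zl)&(p[:,2]<zh)];u=(p-T)@ex;v=(p-T)@ey
    print(n,len(p),'u',np.percentile(u,[1,50,99]).round(4),'v',np.percentile(v,[1,50,99]).round(4),'z',np.percentile(p[:,2],[1,50,99]).round(4))
    return u,v,p
u,v,p=st('rail',100,222,245,275,.245,.262)
for a in np.arange(.0,.06,.003):
    k=abs(v-a)<.0015
    if k.sum():print(round(a,4),k.sum(),np.percentile(p[k,2],[10,50,90]).round(4),u[k].min().round(4),u[k].max().round(4))
st('leg',193,225,262,285,.20,.275);st('shank',170,225,225,250,.18,.27);st('edge',205,232,225,285,.25,.29)
```

```text
t 5.8 pos [ 0.629  -0.0058  0.281 ] head -5.47 tilt [-0.02 -0.06] F [ 0.05 -0.68 -2.01] op 0.0133
shift tool (cur axes) [ 0.018  -0.0004  0.0008]
turn about tool x 0.03
shift in target axes [ 0.018  -0.0004  0.0008] err rv [ 0.03 -0.06  0.02]
rail 2031 u [-0.0034  0.0015  0.0096] v [0.0046 0.0424 0.0746] z [0.2488 0.2547 0.258 ]
0.003 18 [0.2491 0.25   0.2505] -0.0035 0.0061
0.006 66 [0.2493 0.2498 0.2506] -0.0035 0.0062
0.009 78 [0.2493 0.25   0.2507] -0.0035 0.0071
0.012 102 [0.2474 0.2505 0.2591] -0.0035 0.0109
0.015 66 [0.254  0.2547 0.2554] -0.0034 0.0059
0.018 73 [0.2542 0.2548 0.2557] -0.0034 0.0058
0.021 73 [0.2541 0.2549 0.2555] -0.0034 0.0058
0.024 79 [0.2542 0.2549 0.2554] -0.0033 0.0064
0.027 81 [0.2541 0.2548 0.2554] -0.0033 0.0063
0.03 77 [0.2542 0.2548 0.2557] -0.0033 0.0063
0.033 82 [0.2541 0.2548 0.2554] -0.0033 0.0063
0.036 81 [0.2538 0.2549 0.2556] -0.0033 0.0063
0.039 85 [0.254  0.2549 0.2558] -0.0033 0.0062
0.042 85 [0.2541 0.2547 0.2555] -0.0033 0.0062
0.045 87 [0.254  0.2548 0.2557] -0.0033 0.0061
0.048 84 [0.254  0.2549 0.2555] -0.0033 0.0061
0.051 95 [0.2539 0.2548 0.2555] -0.0033 0.006
0.054 89 [0.2541 0.2549 0.2556] -0.0033 0.006
0.057 85 [0.2541 0.2549 0.2557] -0.0032 0.0059
leg 445 u [0.0039 0.0088 0.0154] v [-0.0069  0.0112  0.0201] z [0.2324 0.2505 0.2747]
shank 714 u [-0.0253 -0.0132 -0.0066] v [-0.008   0.0089  0.012 ] z [0.1838 0.2008 0.269 ]
edge 855 u [-0.0107  0.0003  0.0108] v [0.0041 0.0113 0.0121] z [0.2501 0.2716 0.2878]
```

View pics/z6.png

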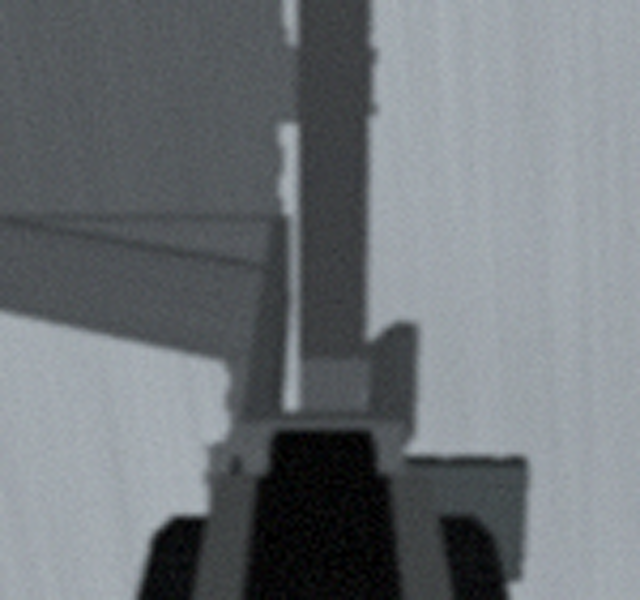

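Emit:
step_arm:
  deltas:
    - [[0, 0, 0, 0, -0.0014, 0.001, 0.006], [0, 0, 0, 0.006, 0, 0, 0.006], [0, 0, 0, 0.004, 0, 0, 0.006], [0, 0, 0, 0, 0, 0, 0.006]]

```text
time: 6.25
tool_pos: [0.6303, -0.007, 0.2699]
orientation: [0.033, 0.707, -0.034, 0.705]
force: [-0.7, -0.2, -2.3]
opening: 0.0132
```

```bash
cat > m.py <<'E'
from h import *
import sys
def meas(f):
    plan(.6298,-.0063,.2630,-5.5)
    snap('wrist',f)
    I,P=cloud(f)
    s=robot.sense()
    h=np.radians(-5.5);ex=np.array([np.cos(h),np.sin(h),0]);ey=np.array([-np.sin(h),np.cos(h),0])
    T=s['tool_pos']
    def get(r0,r1,c0,c1,zl,zh):
        p=P[r0:r1,c0:c1].reshape(-1,3);p=p[(p[:,2]>zl)&(p[:,2]<zh)];return (p-T)@ex,(p-T)@ey,p
    u,v,p=get(100,235,240,275,.235,.262)
    for a in np.arange(.002,.026,.002):
        k=(abs(v-a)<.001)&(abs(u)<.009)
        if k.sum():print(round(a,4),k.sum(),np.percentile(p[k,2],[10,50,90]).round(4),u[k].min().round(4),u[k].max().round(4))
    u,v,p=get(205,240,225,290,T[2]-.03,T[2]+.008)
    print('edge v',np.percentile(v,[50,80,99]).round(4))
    k=(v>np.percentile(v,50)-.002)
    for z in np.arange(T[2]-.03,T[2]+.006,.002):
        kk=k&(abs(p[:,2]-z)<.001)
        if kk.sum(): print('z',round(z,4),kk.sum(),np.sort(u[kk]).round(4)[[0,-1]], 'gap mid', [ (np.sort(u[kk])[i].round(4),np.sort(u[kk])[i+1].round(4)) for i in np.where(np.diff(np.sort(u[kk]))>.006)[0]])
    cv2.imwrite('pics/z_%s.png'%f,cv2.resize(I[120:260,180:330,::-1],(640,600),interpolation=2))
meas(sys.argv[1])
E
python3 m.py w7
```

```text
t 6.25 pos [ 0.6303 -0.007   0.2699] head -5.45 tilt [-0.03 -0.14] F [-0.67 -0.21 -2.3 ] op 0.0132
shift tool (cur axes) [ 0.0069  0.0006 -0.0005]
turn about tool x 0.05
shift in target axes [ 0.0069  0.0006 -0.0005] err rv [ 0.05 -0.14  0.03]
0.004 11 [0.2602 0.2609 0.2617] -0.0088 0.009
0.006 18 [0.2605 0.2611 0.2617] -0.0088 0.0089
0.008 36 [0.2495 0.2602 0.2613] -0.0088 0.0089
0.01 103 [0.2494 0.2507 0.2611] -0.0088 0.0089
0.012 242 [0.2428 0.2534 0.2609] -0.009 0.009
0.014 5 [0.2524 0.2543 0.2544] -0.0032 0.0026
0.016 53 [0.2544 0.2552 0.2558] -0.005 0.0049
0.018 56 [0.2544 0.2552 0.2559] -0.0049 0.0049
0.02 60 [0.2546 0.2553 0.2558] -0.0049 0.0049
0.022 57 [0.2544 0.2554 0.2563] -0.0049 0.0049
0.024 63 [0.2545 0.2551 0.256 ] -0.0049 0.0048
edge v [0.0113 0.0117 0.0172]
z 0.2404 5 [-0.0104  0.0092] gap mid [(np.float64(-0.0079), np.float64(0.0085))]
z 0.2424 16 [-0.0109  0.0109] gap mid [(np.float64(-0.0072), np.float64(0.0072))]
z 0.2444 16 [-0.0108  0.0109] gap mid [(np.float64(-0.0071), np.float64(0.0071))]
z 0.2464 17 [-0.0101  0.0108] gap mid [(np.float64(-0.007), np.float64(0.0071))]
z 0.2484 26 [-0.0107  0.0106] gap mid [(np.float64(-0.0009), np.float64(0.007))]
z 0.2504 103 [-0.0105  0.0105] gap mid []
z 0.2524 19 [-0.0098  0.011 ] gap mid [(np.float64(0.0003), np.float64(0.0074))]
z 0.2544 64 [-0.0109  0.0109] gap mid []
z 0.2564 48 [-0.0101  0.0108] gap mid []
z 0.2584 49 [-0.0106  0.0107] gap mid []
z 0.2604 107 [-0.0105  0.0106] gap mid []
z 0.2624 32 [-0.0098  0.0104] gap mid []
z 0.2644 42 [-0.0064  0.007 ] gap mid []
z 0.2664 35 [-0.0063  0.0069] gap mid []
z 0.2684 40 [-0.0068  0.0068] gap mid []
z 0.2704 43 [-0.0066  0.0068] gap mid []
z 0.2724 43 [-0.0108  0.0067] gap mid []
z 0.2744 64 [-0.0127  0.0129] gap mid []
```

View pics/z_w7.png

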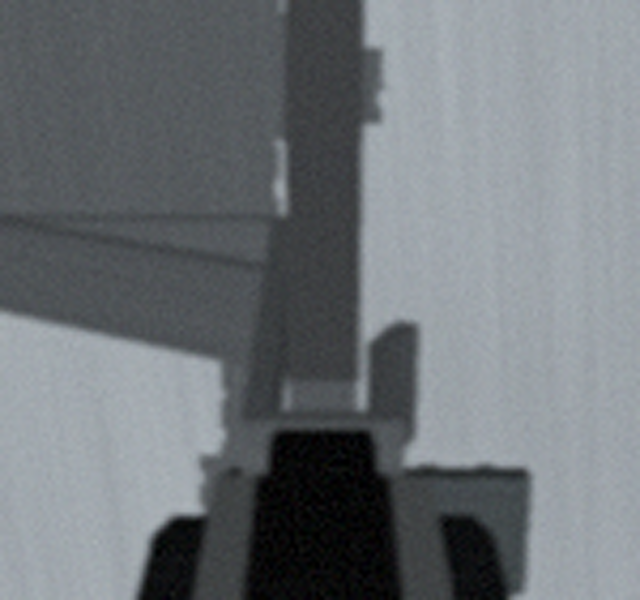

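Emit:
step_arm:
  deltas:
    - [[0, -0.1, 0, 0.004, 0, 0, 0.006], [0, 0, 0, 0.003, 0, 0, 0.006], [0, 0, 0, 0.001, 0, 0, 0.006]]

```text
time: 6.6
tool_pos: [0.6307, -0.007, 0.2626]
orientation: [0.033, 0.706, -0.034, 0.707]
force: [-1.1, 1.1, 0.9]
opening: 0.0134
```

```bash
python3 m.py w8
```

```text
t 6.6 pos [ 0.6307 -0.007   0.2626] head -5.44 tilt [-0.03  0.03] F [-1.1   1.11  0.89] op 0.0134
shift tool (cur axes) [-0.0004  0.0006 -0.001 ]
turn about tool x 0.06
shift in target axes [-0.0004  0.0006 -0.001 ] err rv [0.06 0.03 0.03]
0.004 12 [0.2521 0.253  0.2534] -0.0088 0.009
0.006 21 [0.2526 0.253  0.2538] -0.0088 0.0089
0.008 27 [0.2412 0.253  0.2537] -0.0088 0.0089
0.01 67 [0.2493 0.2533 0.2589] -0.0088 0.0089
0.012 331 [0.2423 0.2522 0.2601] -0.009 0.009
0.014 3 [0.2496 0.2498 0.2498] -0.0031 0.0009
0.016 53 [0.2536 0.2543 0.2546] -0.0053 0.0042
0.018 57 [0.2535 0.2543 0.2548] -0.0053 0.0042
0.02 64 [0.2535 0.2541 0.255 ] -0.0053 0.0042
0.022 58 [0.2534 0.2542 0.2551] -0.0053 0.0042
0.024 60 [0.2536 0.2541 0.255 ] -0.0052 0.0041
edge v [0.0114 0.0119 0.0196]
z 0.2326 9 [-0.0097  0.0105] gap mid [(np.float64(-0.0072), np.float64(0.0073))]
z 0.2346 15 [-0.0109  0.0111] gap mid [(np.float64(-0.0071), np.float64(0.0073))]
z 0.2366 17 [-0.0108  0.0109] gap mid [(np.float64(-0.0071), np.float64(0.0072))]
z 0.2386 19 [-0.0106  0.0108] gap mid [(np.float64(-0.007), np.float64(0.0071))]
z 0.2406 20 [-0.0099  0.0101] gap mid [(np.float64(-0.0069), np.float64(0.0071))]
z 0.2426 16 [-0.0105  0.0106] gap mid [(np.float64(-0.0075), np.float64(0.0082))]
z 0.2446 16 [-0.011  0.011] gap mid [(np.float64(-0.0073), np.float64(0.0075))]
z 0.2466 20 [-0.0109  0.011 ] gap mid [(np.float64(-0.0073), np.float64(0.0074))]
z 0.2486 59 [-0.0107  0.0108] gap mid []
z 0.2506 65 [-0.0106  0.0107] gap mid []
z 0.2526 120 [-0.0105  0.0106] gap mid []
z 0.2546 158 [-0.0104  0.0105] gap mid []
z 0.2566 41 [-0.0064  0.007 ] gap mid []
z 0.2586 39 [-0.0069  0.0069] gap mid []
z 0.2606 41 [-0.0068  0.0068] gap mid []
z 0.2626 38 [-0.0067  0.0068] gap mid []
z 0.2646 44 [-0.0066  0.0067] gap mid []
z 0.2666 68 [-0.0127  0.0129] gap mid []
```

Emit:
step_arm:
  deltas:
    - [[0, 0, 0, -0.0005, 0, 0, 0.006], [0, 0, 0, 0, 0, 0, 0.02], [0, 0, 0, 0, 0, 0, 0.03], [0, 0, 0, 0, 0, 0, 0.04]]
  squeeze: 30

```text
time: 7.05
tool_pos: [0.6309, -0.007, 0.2636]
orientation: [0.033, 0.706, -0.034, 0.707]
force: [0.2, 0.4, 0.1]
opening: 0.0397
```

```bash
python3 m.py w9;python3 -c "
from h import *
snap('side','s9')
cv2.imwrite('pics/z9.png',cv2.resize(cloud('s9')[0][120:290,170:340,::-1],(600,600)))"
```

```text
t 7.05 pos [ 0.6309 -0.007   0.2636] head -5.44 tilt [-0.03  0.07] F [0.22 0.36 0.11] op 0.0397
shift tool (cur axes) [ 0.0006  0.0006 -0.0011]
turn about tool x 0.06
shift in target axes [ 0.0006  0.0006 -0.0011] err rv [0.06 0.07 0.03]
0.002 10 [0.2528 0.2535 0.2539] -0.0089 0.0085
0.004 19 [0.2525 0.2531 0.2544] -0.0089 0.0085
0.006 16 [0.2529 0.2534 0.2543] -0.0088 0.0089
0.008 25 [0.2385 0.2533 0.2541] -0.0088 0.0089
0.01 55 [0.2524 0.2535 0.2603] -0.0088 0.0089
0.012 337 [0.2424 0.2526 0.26  ] -0.009 0.009
0.014 2 [0.253  0.2533 0.2535] -0.0047 -0.0002
0.016 59 [0.2534 0.2541 0.255 ] -0.0053 0.0043
0.018 58 [0.2536 0.2543 0.2546] -0.0053 0.0043
0.02 64 [0.2533 0.2542 0.2549] -0.0052 0.0042
0.022 60 [0.2535 0.2542 0.2548] -0.0052 0.0042
0.024 63 [0.2535 0.2543 0.255 ] -0.0053 0.0042
edge v [0.0115 0.0119 0.0193]
z 0.2336 8 [-0.011   0.0099] gap mid [(np.float64(-0.009), np.float64(0.0074))]
z 0.2356 18 [-0.0109  0.0105] gap mid [(np.float64(-0.0071), np.float64(0.0073))]
z 0.2376 19 [-0.0108  0.011 ] gap mid [(np.float64(-0.007), np.float64(0.0072))]
z 0.2396 16 [-0.0107  0.0108] gap mid [(np.float64(-0.0075), np.float64(0.0072))]
z 0.2416 20 [-0.0105  0.0107] gap mid [(np.float64(-0.0075), np.float64(0.007))]
z 0.2436 17 [-0.0111  0.0106] gap mid [(np.float64(-0.0074), np.float64(0.007))]
z 0.2456 18 [-0.0109  0.0105] gap mid [(np.float64(-0.0074), np.float64(0.0069))]
z 0.2476 21 [-0.0108  0.0104] gap mid []
z 0.2496 74 [-0.0113  0.0102] gap mid []
z 0.2516 55 [-0.0111  0.0107] gap mid []
z 0.2536 205 [-0.011   0.0106] gap mid []
z 0.2556 68 [-0.0076  0.0094] gap mid []
z 0.2576 38 [-0.0069  0.0059] gap mid []
z 0.2596 34 [-0.0074  0.0064] gap mid []
z 0.2616 43 [-0.0073  0.0063] gap mid []
z 0.2636 39 [-0.0072  0.0063] gap mid []
z 0.2656 42 [-0.0071  0.0061] gap mid []
z 0.2676 41 [-0.007   0.0061] gap mid []
```

View pics/z_w9.png

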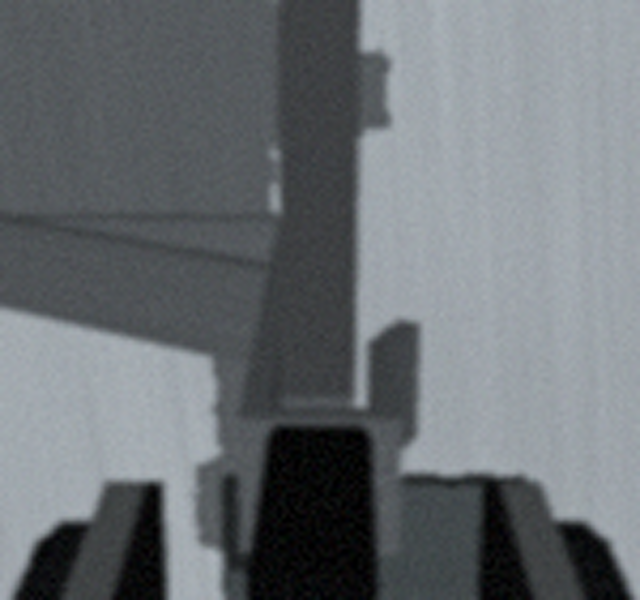

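View pics/z9.png

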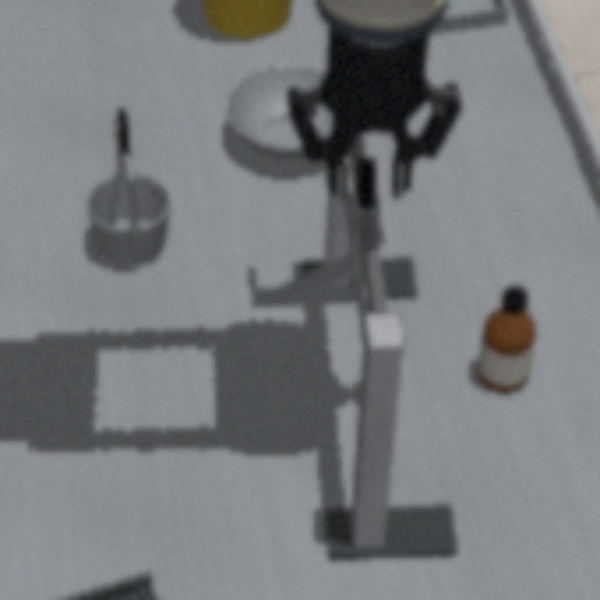

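Emit:
step_arm:
  deltas:
    - [[0, 0, 0, -0.01, 0, 0, 0.05], [0, 0, 0, -0.025, 0, 0, 0.05], [0, 0, 0, -0.035, 0, 0, 0.05], [-4, 0, 0, -0.01, 0, -0.035, 0.05], [0, 0, 0, 0, 0, -0.015, 0.05]]

```text
time: 7.65
tool_pos: [0.5801, -0.0031, 0.3463]
orientation: [0.008, 0.706, -0.008, 0.709]
force: [0.9, -1.1, -0.3]
opening: 0.0502
```

Run:
```python
from h import *
plan(.45,.235,.3,88)
snap('wrist','w10')
```

```text
t 7.65 pos [ 0.5801 -0.0031  0.3463] head -1.28 tilt [-0.05  0.25] F [ 0.86 -1.09 -0.28] op 0.0502
shift tool (cur axes) [ 0.0455  0.2351 -0.1356]
turn about tool x -89.28
shift in target axes [0.0463 0.1383 0.2334] err rv [-89.28   0.16   0.23]
```

View pics/w10.png

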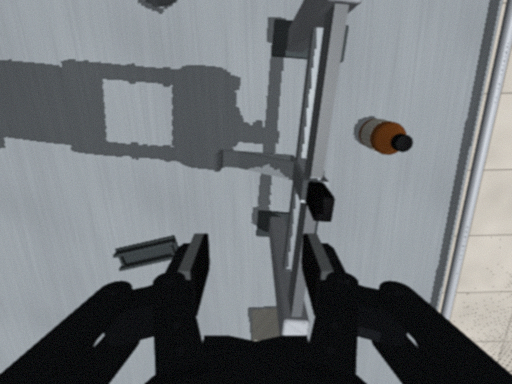

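Run:
```python
from h import *
I,P=cloud('w10')
h=np.radians(-5.5);ex=np.array([np.cos(h),np.sin(h),0]);ey=np.array([-np.sin(h),np.cos(h),0])
O=np.array([.6296,-.0036,0])
A=P[140:195,210:300].reshape(-1,3);A=A[(A[:,2]>.12)&(A[:,2]<.25)]
u=(A-O)@ex;v=(A-O)@ey
for a in np.arange(-.105,.0,.004):
    k=abs(u-a)<.002
    if k.sum():print(round(a,3),k.sum(),'z',np.percentile(A[k,2],[2,50,98]).round(4),'v',np.percentile(v[k],[2,50,98]).round(4))
T=P[175:222,300:335].reshape(-1,3);T=T[T[:,2]>.285];print('tab',((T-O)@ex).min(),((T-O)@ex).max(),((T-O)@ey).min(),((T-O)@ey).max(),T[:,2].max())
c=P[:,:].reshape(-1,3);c=c[(c[:,2]>.2535)&(c[:,2]<.257)];u=(c-O)@ex;v=(c-O)@ey;k=(abs(v)<.1)&(abs(v)>.02)&(abs(u)<.02);print('cap u',np.percentile(u[k],[2,50,98]))
cv2.imwrite('pics/z10.png',cv2.resize(I[130:240,200:350,::-1],(750,550),interpolation=2))
```

```text
-0.097 22 z [0.1684 0.1706 0.1723] v [-0.0111 -0.0032  0.0078]
-0.093 84 z [0.1492 0.1707 0.173 ] v [-0.0113  0.0001  0.0083]
-0.089 96 z [0.1447 0.1511 0.1677] v [-0.0115 -0.0005  0.0081]
-0.085 58 z [0.1443 0.1458 0.1475] v [-0.0115 -0.0027  0.008 ]
-0.081 55 z [0.143  0.1459 0.1474] v [-0.011  0.     0.008]
-0.077 59 z [0.1429 0.1461 0.1472] v [-0.0117 -0.0009  0.0079]
-0.073 56 z [0.1449 0.1461 0.1478] v [-0.0114 -0.003   0.0081]
-0.069 57 z [0.1452 0.1476 0.1502] v [-0.0113 -0.001   0.008 ]
-0.065 59 z [0.144  0.1501 0.1522] v [-0.011  -0.0001  0.0081]
-0.061 63 z [0.1437 0.1526 0.1545] v [-0.0115 -0.0015  0.0081]
-0.057 66 z [0.1467 0.1552 0.1572] v [-0.0116 -0.0004  0.008 ]
-0.053 65 z [0.1464 0.1577 0.1596] v [-0.011  -0.0004  0.0081]
-0.049 73 z [0.1433 0.1599 0.162 ] v [-0.011   0.0008  0.0082]
-0.045 69 z [0.1461 0.1621 0.1645] v [-0.0117 -0.0005  0.0079]
-0.041 76 z [0.146  0.1648 0.1669] v [-0.0111  0.0001  0.008 ]
-0.037 77 z [0.1456 0.1675 0.1697] v [-0.0111 -0.0002  0.0081]
-0.033 81 z [0.144  0.1696 0.1716] v [-0.0116  0.0006  0.008 ]
-0.029 82 z [0.1456 0.1723 0.1749] v [-0.0111  0.001   0.0081]
-0.025 87 z [0.1464 0.1745 0.1772] v [-0.0114  0.0004  0.008 ]
-0.021 89 z [0.1457 0.1771 0.1791] v [-0.0114  0.0006  0.0082]
-0.017 90 z [0.1448 0.1797 0.1816] v [-0.0113  0.0011  0.0079]
-0.013 159 z [0.146  0.1833 0.2395] v [-0.0113 -0.0011  0.0079]
-0.009 163 z [0.1476 0.1951 0.2235] v [-0.0112  0.003   0.0084]
-0.005 123 z [0.1592 0.1734 0.1812] v [-0.0328  0.0091  0.0285]
-0.001 3 z [0.1755 0.1757 0.1766] v [-0.0306 -0.0303 -0.0295]
tab -0.008592044694522469 0.0056629937028700875 -0.011090130904900559 0.008704616801599528 0.29386431537999624
cap u [-0.00588707 -0.00167276  0.00374567]
```

View pics/z10.png

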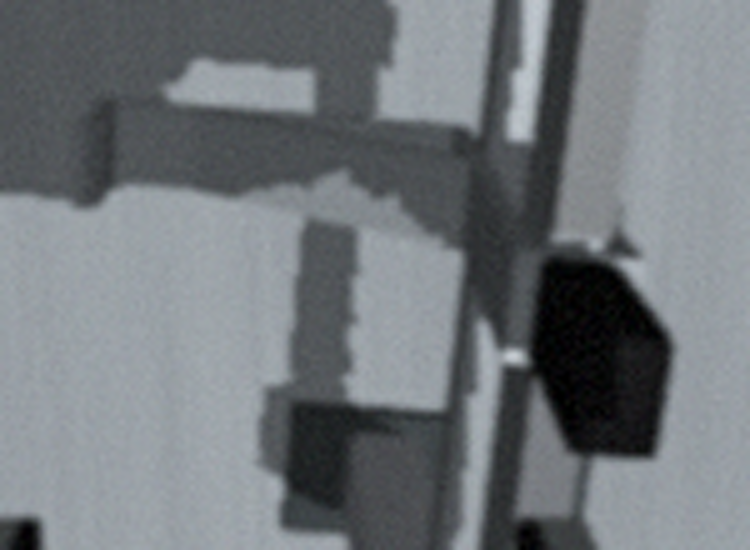

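Emit:
step_arm:
  deltas:
    - [[-8, 0, 0, 0, 0.015, -0.04, 0.05], [-8, 0, 0, 0, 0.025, -0.03, 0.05], [-8, 0, 0, 0, 0.035, -0.015, 0.05], [-8, 0, 0, 0, 0.035, 0, 0.05], [-8, 0, 0, 0.01, 0.03, 0.01, 0.05]]

```text
time: 8.2
tool_pos: [0.4648, 0.1286, 0.335]
orientation: [-0.236, 0.666, 0.235, 0.668]
force: [1.1, -0.1, 0.1]
opening: 0.0501
```

```bash
python3 -c "
from h import *
plan(.45,.235,.28,88)"
```

```text
t 8.2 pos [0.4648 0.1286 0.335 ] head 38.86 tilt [-0.14  0.17] F [ 1.11 -0.12  0.05] op 0.0501
shift tool (cur axes) [0.055  0.0922 0.0551]
turn about tool x -49.14
shift in target axes [0.055  0.0185 0.1058] err rv [-49.14   0.1    0.21]
```

Emit:
step_arm:
  deltas:
    - [[-8.2, 0, 0, 0.01, 0.005, 0.03, 0.05], [-8.2, 0, 0, 0.01, -0.005, 0.03, 0.05], [-8.2, 0, 0, 0.01, -0.01, 0.025, 0.05], [-8.2, 0, 0, 0.005, -0.025, 0.015, 0.05], [-8.2, 0, 0, 0, -0.02, 0.01, 0.05]]

```text
time: 8.7
tool_pos: [0.5849, 0.1889, 0.2978]
orientation: [-0.454, 0.542, 0.454, 0.542]
force: [-0.2, 0.9, -0.4]
opening: 0.0497
```

Emit:
step_arm:
  deltas:
    - [[-8.2, 0, 0, 0, -0.015, 0.005, 0.05], [0, 0, 0, 0, 0, 0, 0.05]]

```text
time: 8.9
tool_pos: [0.6009, 0.1908, 0.2982]
orientation: [-0.491, 0.509, 0.49, 0.509]
force: [-0.0, -1.0, -0.7]
opening: 0.0501
```

Run:
```python
from h import *
plan(.45,.235,.3,88)
snap('wrist','w11')
I,P=cloud('w11')
p=P.reshape(-1,3)
m=(p[:,2]>.04)&(p[:,2]<.2)&(np.hypot(p[:,0]-.45,p[:,1]-.235)<.07);p=p[m]
for zl,zh in [(.05,.062),(.118,.132),(.14,.175),(.16,.175)]:
    q=p[(p[:,2]>zl)&(p[:,2]<zh)]
    if len(q)>5: print(zl,len(q),q.min(0).round(4),q.max(0).round(4),q.mean(0).round(4),cv2.minAreaRect(q[:,:2].astype(np.float32)*1000))
```

```text
t 8.9 pos [0.6009 0.1908 0.2982] head 87.93 tilt [-0.08 -0.03] F [-0.05 -0.96 -0.74] op 0.0501
shift tool (cur axes) [-0.002   0.1524  0.0387]
turn about tool x -0.07
shift in target axes [-0.0018  0.1524  0.0389] err rv [-0.07 -0.03  0.08]
0.05 478 [0.418  0.1894 0.05  ] [0.4899 0.2776 0.0617] [0.4615 0.2382 0.0565] ((454.9277648925781, 233.1327362060547), (87.39627075195312, 69.20034790039062), 84.16636657714844)
0.118 715 [0.4423 0.1889 0.118 ] [0.455  0.279  0.1319] [0.4493 0.2333 0.1278] ((448.395751953125, 233.87136840820312), (8.209869384765625, 90.18760681152344), 3.62935733795166)
0.14 384 [0.4469 0.222  0.1401] [0.4532 0.2459 0.1691] [0.4514 0.2328 0.1587] ((451.0452880859375, 233.77366638183594), (24.176353454589844, 5.966183185577393), 84.56388854980469)
0.16 212 [0.448  0.2221 0.1602] [0.4531 0.2458 0.1691] [0.451  0.2328 0.1656] ((451.0721130371094, 233.81732177734375), (23.71018409729004, 4.964789867401123), 87.11004638671875)
```

View pics/w11.png

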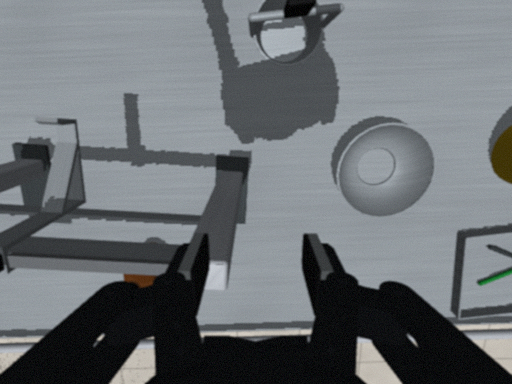

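Run:
```python
from h import *
I,P=cloud('w11')
p=P.reshape(-1,3)
m=(p[:,2]>.122)&(p[:,2]<.135)&(np.hypot(p[:,0]-.45,p[:,1]-.235)<.055);p=p[m]
t=p[p[:,2]>np.percentile(p[:,2],50)]
print(cv2.fitLine(t[:,:2].astype(np.float32),cv2.DIST_HUBER,0,.01,.01).ravel(), np.degrees(np.arctan(np.polyfit(t[:,1],t[:,0],1)[0])))
for y in np.arange(.19,.28,.008):
    k=abs(p[:,1]-y)<.004; print(round(y,3),k.sum(),np.percentile(p[k,0],[5,50,95]).round(4),p[k,2].max().round(4))
plan(.4495,.2338,.135,93)
```

```text
[ 0.05844047 -0.9982909   0.44894373  0.2338676 ] -3.334488248811452
0.19 47 [0.4481 0.4513 0.4544] 0.1302
0.198 78 [0.4471 0.4514 0.4543] 0.131
0.206 87 [0.4468 0.4509 0.4538] 0.1307
0.214 78 [0.4465 0.4503 0.4534] 0.13
0.222 61 [0.4461 0.451  0.453 ] 0.1349
0.23 23 [0.452  0.4524 0.4527] 0.1349
0.238 24 [0.4517 0.452  0.4525] 0.1349
0.246 30 [0.4474 0.4508 0.4518] 0.1333
0.254 83 [0.4444 0.4479 0.4509] 0.1304
0.262 85 [0.4437 0.4473 0.4503] 0.1298
0.27 83 [0.4431 0.4471 0.4499] 0.1304
0.278 42 [0.4429 0.4471 0.4497] 0.1298
t 8.95 pos [0.5997 0.1906 0.2982] head 87.6 tilt [-0.04 -0.03] F [ 0.01 -0.57 -0.4 ] op 0.0501
shift tool (cur axes) [0.1631 0.152  0.0369]
turn about tool x -5.4
shift in target axes [0.1632 0.1477 0.051 ] err rv [-5.4  -0.04  0.04]
```

Emit:
step_arm:
  deltas:
    - [[-5.4, 0, 0, 0, 0.04, 0.012, 0.05], [0, 0, 0, 0.01, 0.045, 0.015, 0.05], [0, 0, 0, 0.025, 0.04, 0.015, 0.05], [0, 0, 0, 0.03, 0.0227, 0.009, 0.05], [0, 0, 0, 0, 0, 0, 0.05]]

```text
time: 9.45
tool_pos: [0.4445, 0.2368, 0.2308]
orientation: [-0.512, 0.489, 0.514, 0.485]
force: [0.0, -0.2, 0.3]
opening: 0.0502
```

```bash
python3 -c "
from h import *
plan(.449,.2338,.136,93.3)"
```

```text
t 9.45 pos [0.4445 0.2368 0.2308] head 93.01 tilt [ 0.3  -0.13] F [ 0.02 -0.16  0.27] op 0.0502
shift tool (cur axes) [ 0.0948 -0.0048 -0.0031]
turn about tool x -0.29
shift in target axes [ 0.0948 -0.0043 -0.0033] err rv [-0.29 -0.13 -0.3 ]
```

Emit:
step_arm:
  deltas:
    - [[-0.3, -0.1, -0.3, 0.02, -0.0043, -0.0032, 0.05], [0, 0, 0, 0.04, 0, 0, 0.05], [0, 0, 0, 0.0348, 0, 0, 0.05], [0, 0, 0, 0, 0, 0, 0.05]]

```text
time: 9.85
tool_pos: [0.4533, 0.2333, 0.136]
orientation: [0.514, -0.485, -0.514, -0.486]
force: [-0.0, -0.1, 0.9]
opening: 0.0496
```

```bash
python3 -c "
from h import *
plan(.449,.2338,.136,93.3)"
```

```text
t 9.85 pos [0.4533 0.2333 0.136 ] head 93.26 tilt [-0.05 -0.03] F [-0.   -0.13  0.85] op 0.0496
shift tool (cur axes) [-0.      0.0043  0.0007]
turn about tool x -0.04
shift in target axes [-0.      0.0043  0.0007] err rv [-0.04 -0.03  0.05]
```

Emit:
step_arm:
  deltas:
    - [[0, 0, 0, 0, 0.0043, 0.0007, 0.035], [0, 0, 0, 0, 0, 0, 0.02], [0, 0, 0, 0, 0, 0, 0.016], [0, 0, 0, 0, 0, 0, 0.016]]
  squeeze: 60

```text
time: 10.25
tool_pos: [0.4518, 0.235, 0.1403]
orientation: [0.517, -0.482, -0.513, -0.488]
force: [-0.9, -2.7, 11.9]
opening: 0.0228
```

```bash
python3 -c "
from h import *
plan(.449,.2338,.136,93.3)"
```

```text
t 10.25 pos [0.4518 0.235  0.1403] head 93.44 tilt [-0.54  0.11] F [-0.92 -2.67 11.95] op 0.0228
shift tool (cur axes) [ 0.0043  0.0029 -0.0011]
turn about tool x 0.14
shift in target axes [ 0.0043  0.0029 -0.0011] err rv [0.14 0.11 0.54]
```

Emit:
step_arm:
  deltas:
    - [[0, 0, 0, -0.005, 0, 0, 0.016], [0, 0, 0, -0.02, 0, 0, 0.016], [0, 0, 0, -0.03, 0, 0, 0.016], [0, 0.1, 0.5, -0.03, 0, 0, 0.016], [4, 0, 0, -0.02, 0, -0.02, 0.016]]

```text
time: 10.75
tool_pos: [0.4521, 0.216, 0.2463]
orientation: [-0.498, 0.502, 0.498, 0.502]
force: [1.0, 0.6, -2.3]
opening: 0.0227
```

Run:
```python
from h import *
h=np.radians(-5.5);ex=np.array([np.cos(h),np.sin(h),0]);ey=np.array([-np.sin(h),np.cos(h),0])
O=np.array([.6296,-.0036,0]); C=O-.080*ex-.0016*ey; print('cup',C)
plan(C[0]-.02,C[1],.26,84.5)
snap('wrist','w12')
```

```text
cup [0.54981495 0.00247503 0.        ]
t 10.75 pos [0.4521 0.216  0.2463] head 89.53 tilt [-0.01  0.04] F [ 1.03  0.56 -2.3 ] op 0.0227
shift tool (cur axes) [-0.0138 -0.0795 -0.2128]
turn about tool x 5.03
shift in target axes [-0.0137 -0.0979 -0.2051] err rv [5.03 0.04 0.01]
```

View pics/w12.png

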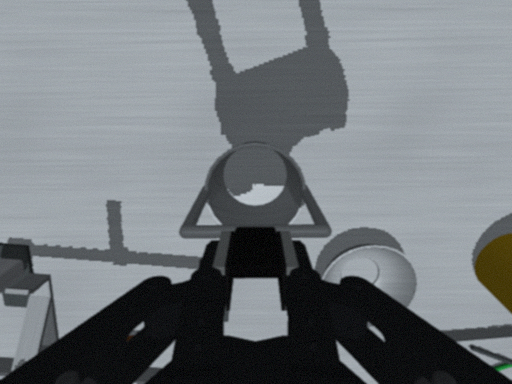

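Run:
```python
from h import *
I,P=cloud('w12'); s=robot.sense();T=s['tool_pos'];M=R.from_quat(s['orientation']).as_matrix()
L=(P[222:242,178:335].reshape(-1,3)-T)@M
k=(abs(L[:,0])<.03)&(abs(L[:,1])<.02);L=L[k]
for z in np.arange(-.045,.046,.006):
    q=L[abs(L[:,2]-z)<.003]
    if len(q): print(round(z,3),len(q),'x',np.percentile(q[:,0],[3,50,97]).round(4),'y',np.percentile(q[:,1],[3,50,97]).round(4))
Q=(P[130:240,180:335].reshape(-1,3));Q=Q[(Q[:,2]>.12)&(Q[:,2]<.2)];l=(Q-T)@M
print('rim',np.percentile(l[:,0],[1,50]), cv2.minEnclosingCircle(l[l[:,0]>np.percentile(l[:,0],0)][:,1:].astype(np.float32)), Q[:,2].min())
```

```text
-0.045 77 x [0.0106 0.013  0.0204] y [-0.0007  0.0037  0.0054]
-0.039 169 x [0.0108 0.0127 0.0245] y [-0.0018  0.0033  0.0056]
-0.033 136 x [0.0108 0.012  0.0159] y [-0.0006  0.0033  0.0056]
-0.027 134 x [0.0108 0.0124 0.0158] y [-0.0006  0.0031  0.0055]
-0.021 119 x [-0.0098  0.0124  0.0156] y [-0.0004  0.0046  0.011 ]
-0.015 197 x [-0.0151 -0.0069  0.0152] y [0.0038 0.0111 0.0117]
-0.009 200 x [-0.009   0.0036  0.0151] y [0.0049 0.0055 0.0104]
-0.003 182 x [-0.0042  0.0046  0.0151] y [0.0051 0.0056 0.006 ]
0.003 179 x [-0.0043  0.0048  0.0154] y [0.0049 0.0055 0.006 ]
0.009 201 x [-0.0137  0.0026  0.0154] y [0.0045 0.0056 0.0117]
0.015 189 x [-0.0148 -0.0062  0.0161] y [0.0039 0.011  0.0118]
0.021 136 x [-0.0074  0.0122  0.0171] y [-0.0006  0.0046  0.0073]
0.027 141 x [0.0108 0.0125 0.0165] y [-0.0008  0.0034  0.0059]
0.033 144 x [0.0111 0.0124 0.0168] y [-0.0009  0.0036  0.0059]
0.039 167 x [0.0111 0.0128 0.0234] y [-0.0009  0.0041  0.006 ]
0.045 37 x [0.0116 0.0134 0.0205] y [0.0005 0.0038 0.0058]
rim [0.05160246 0.09796079] ((0.004514247179031372, -0.0009223539382219315), 0.04485735297203064) 0.1200717115338511
```

```bash
cat > q.py <<'E'
from h import *
h=np.radians(-5.5);ex=np.array([np.cos(h),np.sin(h),0]);ey=np.array([-np.sin(h),np.cos(h),0])
O=np.array([.6296,-.0036,0])
def uv(u,v,z):
    W=O+u*ex+v*ey; plan(W[0],W[1],z,84.5)
    s=robot.sense(); d=s['tool_pos']-O; print('now u,v',(d@ex).round(4),(d@ey).round(4))
import sys
uv(*map(float,sys.argv[1:4]))
E
python3 q.py -.2 -.0016 .2
```

```text
t 10.8 pos [0.453  0.2132 0.2486] head 89.11 tilt [-0.17  0.01] F [ 2.32 -1.92  1.95] op 0.0227
shift tool (cur axes) [ 0.0485  0.0196 -0.1996]
turn about tool x 4.61
shift in target axes [ 0.0486  0.0034 -0.2005] err rv [4.61 0.01 0.17]
now u,v -0.1966 0.1989
```

Emit:
step_arm:
  deltas:
    - [[2.3, 0, 0.1, 0.005, 0.002, -0.03, 0.016], [2.3, 0, 0.1, 0.01, 0.001, -0.04, 0.016], [0, 0, 0, 0.01, 0, -0.045, 0.016], [0, 0, 0, 0.012, 0, -0.045, 0.016], [0, 0, 0, 0.01, 0, -0.03, 0.016]]

```text
time: 11.3
tool_pos: [0.4346, 0.023, 0.1969]
orientation: [-0.476, 0.524, 0.478, 0.521]
force: [0.6, 0.9, -1.7]
opening: 0.0228
```

Emit:
step_arm:
  deltas:
    - [[0, 0, 0, 0, 0, -0.01, 0.016], [0, 0, 0, 0, 0, 0, 0.016]]

```text
time: 11.5
tool_pos: [0.4344, 0.0143, 0.1971]
orientation: [-0.475, 0.524, 0.478, 0.521]
force: [0.1, 0.4, -1.9]
opening: 0.0228
```

```bash
python3 q.py -.2 -.0016 .2;python3 -c "
from h import *
snap('side','s13');snap('top','t13')
a=cv2.resize(cloud('s13')[0][130:290,160:320,::-1],(400,400));b=cv2.resize(cloud('t13')[0][130:250,200:320,::-1],(400,400))
cv2.imwrite('pics/z13.png',np.hstack([a,b]))"
```

```text
t 11.5 pos [0.4344 0.0143 0.1971] head 84.72 tilt [ 0.32 -0.07] F [ 0.12  0.43 -1.93] op 0.0228
shift tool (cur axes) [-0.0029  0.004  -0.0007]
turn about tool x 0.22
shift in target axes [-0.0029  0.0039 -0.0007] err rv [ 0.22 -0.07 -0.32]
now u,v -0.1961 -0.0009
```

View pics/z13.png

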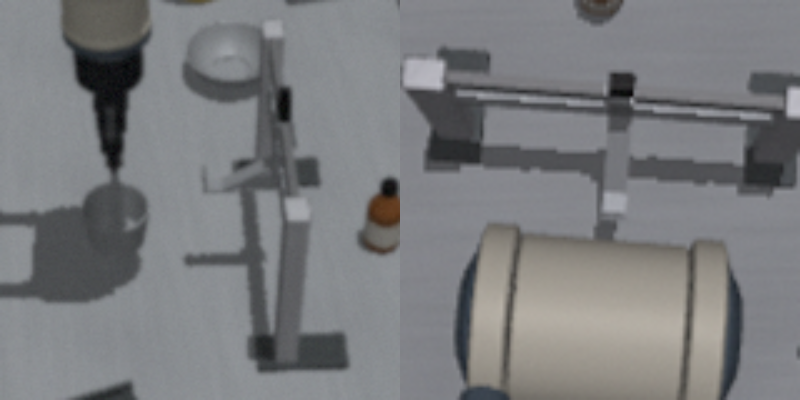

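Emit:
step_arm:
  deltas:
    - [[0.2, 0, -0.3, -0.004, -0.02, 0, 0.016], [0, 0, 0, 0, -0.035, 0, 0.016], [0, 0, 0, 0, -0.035, 0, 0.016], [0, 0, 0, 0, -0.02, 0, 0.016], [0, 0, 0, 0, 0, 0, 0.016]]

```text
time: 12.1
tool_pos: [0.5467, 0.0064, 0.2007]
orientation: [-0.477, 0.522, 0.476, 0.522]
force: [0.9, 0.3, -1.3]
opening: 0.0225
```

```bash
python3 q.py -.0784 -.0016 .165;python3 -c "
from h import *
snap('side','s14');snap('wrist','w14')
a=cv2.resize(cloud('s14')[0][150:250,200:300,::-1],(400,400));b=cv2.resize(cloud('w14')[0][150:300,180:330,::-1],(400,400))
cv2.imwrite('pics/z14.png',np.hstack([a,b]))"
```

```text
t 12.1 pos [0.5467 0.0064 0.2007] head 84.75 tilt [-0.09 -0.05] F [ 0.89  0.28 -1.3 ] op 0.0225
shift tool (cur axes) [ 0.0357 -0.005  -0.0035]
turn about tool x 0.25
shift in target axes [ 0.0357 -0.0051 -0.0036] err rv [ 0.25 -0.05  0.09]
now u,v -0.0835 0.002
```

View pics/z14.png

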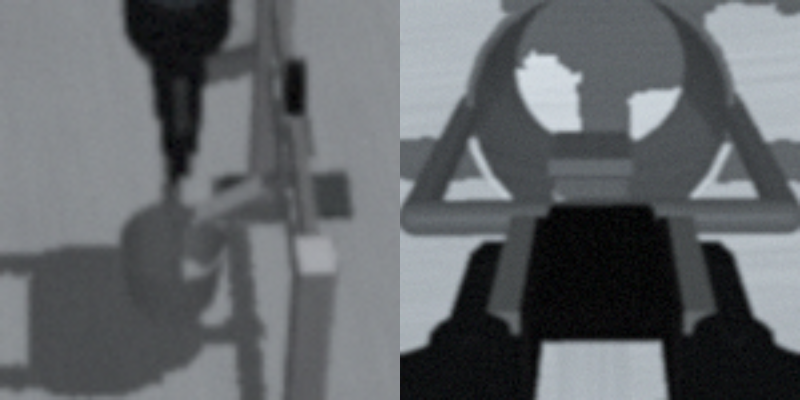

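Run:
```python
from h import *
I,P=cloud('w14'); s=robot.sense();T=s['tool_pos'];M=R.from_quat(s['orientation']).as_matrix()
L=(P[195:228,232:272]-T)@M
for r in range(0,33,3):
    row=L[r]; k=(row[:,0]<.06)&(row[:,0]>-.03); 
    if k.sum(): print(195+r,'n',k.sum(),'x',np.median(row[k,0]).round(4),'y',np.median(row[k,1]).round(4),'z',row[k,2].min().round(4),row[k,2].max().round(4))
```

```text
201 n 28 x 0.0531 y 0.0066 z -0.0129 0.0063
204 n 29 x 0.0465 y 0.0069 z -0.0127 0.0067
207 n 30 x 0.0408 y 0.0069 z -0.013 0.0065
210 n 31 x 0.0294 y 0.0094 z -0.0129 0.0061
213 n 32 x 0.0286 y 0.0076 z -0.013 0.0068
216 n 31 x 0.0323 y 0.004 z -0.0132 0.0062
219 n 26 x 0.0539 y -0.0077 z -0.0125 0.0064
222 n 27 x 0.0536 y -0.01 z -0.0126 0.0065
225 n 39 x 0.0152 y 0.0056 z -0.0144 0.0087
```

Emit:
step_arm:
  deltas:
    - [[0.2, 0, 0, 0, -0.0076, -0.0034, 0.016], [0, 0, 0, 0.008, 0, 0, 0.016], [0, 0, 0, 0.008, 0, 0, 0.016], [0, 0, 0, 0, 0, 0, 0.016]]

```text
time: 12.6
tool_pos: [0.5499, 0.0011, 0.183]
orientation: [-0.475, 0.525, 0.476, 0.523]
force: [-1.0, 0.2, -1.8]
opening: 0.0224
```

```bash
cat > k.py <<'E'
from h import *
import sys
f=sys.argv[1]
snap('wrist',f)
I,P=cloud(f); s=robot.sense();T=s['tool_pos'];M=R.from_quat(s['orientation']).as_matrix()
L=(P[185:234,232:272]-T)@M
for r in range(0,49,3):
    row=L[r]; k=(row[:,0]<.06)&(row[:,0]>-.03)&(abs(row[:,1])<.03)
    if k.sum(): print(185+r,'n',k.sum(),'x',np.median(row[k,0]).round(4),'y',np.median(row[k,1]).round(4),'z',row[k,2].min().round(4),row[k,2].max().round(4))
cv2.imwrite(f'pics/z_{f}.png',cv2.resize(I[150:300,180:330,::-1],(600,600)))
E
python3 q.py -.0759 -.0016 .165; python3 k.py w15
```

```text
t 12.6 pos [0.5499 0.0011 0.183 ] head 84.45 tilt [ 0.19 -0.07] F [-0.98  0.23 -1.77] op 0.0224
shift tool (cur axes) [ 0.0179 -0.0039  0.0014]
turn about tool x -0.05
shift in target axes [ 0.018  -0.0038  0.0014] err rv [-0.05 -0.07 -0.19]
now u,v -0.0797 -0.003
200 n 28 x 0.0403 y 0.0121 z -0.0082 0.0098
203 n 28 x 0.0345 y 0.0122 z -0.008 0.0095
206 n 29 x 0.0288 y 0.0123 z -0.0084 0.0093
209 n 29 x 0.0234 y 0.0125 z -0.0082 0.009
212 n 30 x 0.0122 y 0.0151 z -0.0082 0.0084
215 n 30 x 0.0114 y 0.0136 z -0.0082 0.0083
218 n 30 x 0.0106 y 0.0121 z -0.0082 0.0083
221 n 28 x 0.0364 y -0.0014 z -0.0081 0.0099
224 n 27 x 0.0366 y -0.0037 z -0.0082 0.0099
227 n 40 x 0.0126 y 0.0055 z -0.0143 0.0085
230 n 40 x 0.0088 y 0.0055 z -0.0142 0.0083
233 n 40 x 0.005 y 0.0055 z -0.0125 0.0082
```

View pics/z_w15.png

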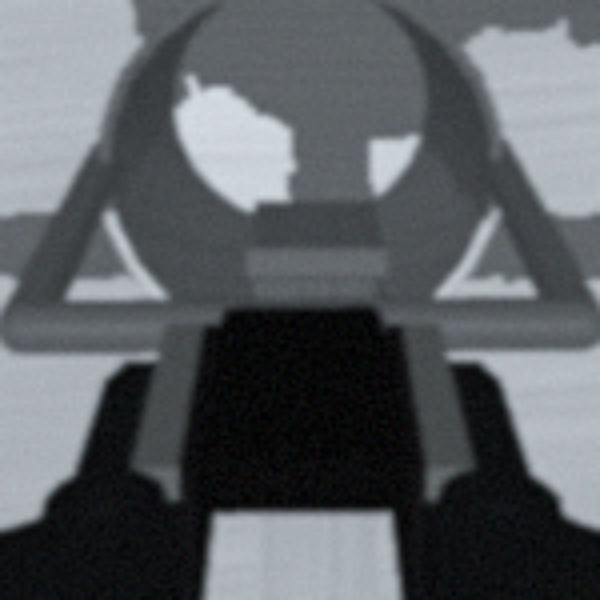

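Emit:
step_arm:
  deltas:
    - [[0, 0, -0.2, 0, -0.003, 0, 0.016], [0, 0, 0, 0.007, 0, 0, 0.016], [0, 0, 0, 0.006, 0, 0, 0.016], [0, 0, 0, 0.002, 0, 0, 0.016]]

```text
time: 13.05
tool_pos: [0.5536, 0.0007, 0.1685]
orientation: [-0.476, 0.524, 0.475, 0.524]
force: [0.2, -0.0, -1.9]
opening: 0.0223
```

```bash
python3 q.py -.0765 -.0016 .165; python3 k.py w16
```

```text
t 13.05 pos [0.5536 0.0007 0.1685] head 84.46 tilt [-0.08 -0.07] F [ 0.15 -0.04 -1.9 ] op 0.0223
shift tool (cur axes) [0.0035 0.0005 0.0014]
turn about tool x -0.04
shift in target axes [0.0035 0.0005 0.0014] err rv [-0.04 -0.07  0.08]
now u,v -0.076 -0.003
203 n 29 x 0.0243 y 0.016 z -0.0082 0.0089
206 n 29 x 0.0193 y 0.016 z -0.008 0.0087
209 n 30 x 0.0142 y 0.0162 z -0.0084 0.0084
212 n 30 x 0.0094 y 0.0163 z -0.0081 0.0082
215 n 31 x 0.0052 y 0.0162 z -0.0085 0.0079
218 n 30 x -0.0028 y 0.0179 z -0.0081 0.0076
221 n 30 x -0.0035 y 0.0166 z -0.0081 0.0075
224 n 29 x 0.0217 y 0.0032 z -0.0082 0.009
227 n 40 x 0.0128 y 0.0054 z -0.0143 0.0085
230 n 40 x 0.0086 y 0.0055 z -0.0143 0.0083
233 n 40 x 0.0049 y 0.0055 z -0.0128 0.0081
```

Emit:
step_arm:
  deltas:
    - [[0, 0, 0, 0.002, 0, 0, 0.016], [0, 0, 0, 0.0012, 0, 0, 0.016], [0, 0, 0, 0, 0, 0, 0.016]]

```text
time: 13.4
tool_pos: [0.5541, 0.0007, 0.1661]
orientation: [-0.476, 0.523, 0.474, 0.524]
force: [0.2, -0.8, -2.7]
opening: 0.0227
```

```bash
python3 q.py -.0765 -.0016 .165; python3 k.py w17
```

```text
t 13.4 pos [0.5541 0.0007 0.1661] head 84.46 tilt [-0.16 -0.07] F [ 0.17 -0.8  -2.73] op 0.0227
shift tool (cur axes) [0.0011 0.001  0.0014]
turn about tool x -0.04
shift in target axes [0.0011 0.001  0.0014] err rv [-0.04 -0.07  0.16]
now u,v -0.0755 -0.003
203 n 29 x 0.0232 y 0.0165 z -0.0081 0.0088
206 n 29 x 0.0181 y 0.0165 z -0.0079 0.0086
209 n 30 x 0.0133 y 0.0166 z -0.0082 0.0084
212 n 30 x 0.008 y 0.0169 z -0.0081 0.0081
215 n 30 x 0.0039 y 0.0168 z -0.0079 0.0079
218 n 31 x -0.0049 y 0.0189 z -0.0079 0.0074
221 n 30 x -0.0055 y 0.0175 z -0.0079 0.0074
224 n 30 x -0.0064 y 0.0162 z -0.008 0.0074
227 n 40 x 0.013 y 0.0053 z -0.0143 0.0085
230 n 40 x 0.0086 y 0.0055 z -0.0143 0.0083
233 n 40 x 0.0048 y 0.0055 z -0.0126 0.0081
```

Not yet bearing on the cup floor (about 1 mm to go).

Emit:
step_arm:
  deltas:
    - [[0, 0, 0, 0.0008, 0.0005, 0, 0.016], [0, 0, 0, 0.0008, 0, 0, 0.016], [0, 0, 0, 0, 0, 0, 0.016]]

```text
time: 13.75
tool_pos: [0.5537, 0.0007, 0.1646]
orientation: [-0.476, 0.523, 0.474, 0.524]
force: [0.5, -0.8, -1.1]
opening: 0.0228
```

```bash
python3 q.py -.0765 -.0016 .165
```

```text
t 13.75 pos [0.5537 0.0007 0.1646] head 84.46 tilt [-0.16 -0.07] F [ 0.53 -0.77 -1.05] op 0.0228
shift tool (cur axes) [-0.0004  0.0005  0.0014]
turn about tool x -0.04
shift in target axes [-0.0004  0.0005  0.0014] err rv [-0.04 -0.07  0.16]
now u,v -0.076 -0.003
```

Emit:
step_arm:
  deltas:
    - [[0, 0, 0, 0.0008, 0, 0, 0.016], [0, 0, 0, 0, 0, 0, 0.016]]

```text
time: 13.95
tool_pos: [0.5537, 0.0007, 0.1637]
orientation: [-0.476, 0.523, 0.474, 0.524]
force: [1.3, 0.3, -1.2]
opening: 0.0228
```

```bash
python3 q.py -.0765 -.0016 .165;python3 k.py w18
```

```text
t 13.95 pos [0.5537 0.0007 0.1637] head 84.46 tilt [-0.16 -0.07] F [ 1.34  0.26 -1.24] op 0.0228
shift tool (cur axes) [-0.0013  0.0005  0.0014]
turn about tool x -0.04
shift in target axes [-0.0013  0.0005  0.0014] err rv [-0.04 -0.07  0.16]
now u,v -0.076 -0.003
206 n 29 x 0.0208 y 0.0154 z -0.008 0.0087
209 n 30 x 0.0152 y 0.0157 z -0.0084 0.0085
212 n 30 x 0.0102 y 0.016 z -0.0082 0.0083
215 n 29 x 0.0053 y 0.0162 z -0.0079 0.008
218 n 31 x -0.0045 y 0.0187 z -0.008 0.0074
221 n 30 x -0.0052 y 0.0173 z -0.008 0.0074
224 n 30 x -0.006 y 0.0161 z -0.0079 0.0074
227 n 40 x 0.0128 y 0.0054 z -0.0143 0.0086
230 n 40 x 0.0088 y 0.0054 z -0.0142 0.0083
233 n 40 x 0.0051 y 0.0054 z -0.0126 0.0081
```

Emit:
step_arm:
  deltas:
    - [[0, 0, 0, 0, 0, 0, 0.026], [0, 0, 0, 0, 0, 0, 0.03], [0, 0, 0, 0, 0, 0, 0.04], [0, 0, 0, 0, 0, 0, 0.05]]

```text
time: 14.4
tool_pos: [0.5536, 0.0007, 0.1638]
orientation: [-0.476, 0.523, 0.474, 0.524]
force: [-0.4, -1.0, 0.0]
opening: 0.0496
```

```bash
python3 q.py -.0765 -.0016 .165;python3 k.py w19
```

```text
t 14.4 pos [0.5536 0.0007 0.1638] head 84.46 tilt [-0.16 -0.07] F [-0.44 -1.05  0.01] op 0.0496
shift tool (cur axes) [-0.0012  0.0005  0.0014]
turn about tool x -0.04
shift in target axes [-0.0012  0.0005  0.0014] err rv [-0.04 -0.07  0.16]
now u,v -0.076 -0.003
206 n 29 x 0.0206 y 0.0156 z -0.008 0.0088
209 n 29 x 0.0155 y 0.0157 z -0.0078 0.0085
212 n 30 x 0.0103 y 0.016 z -0.0081 0.0082
215 n 30 x 0.0055 y 0.0162 z -0.0079 0.008
218 n 31 x -0.0042 y 0.0187 z -0.008 0.0074
221 n 30 x -0.005 y 0.0173 z -0.008 0.0074
224 n 31 x -0.006 y 0.0161 z -0.0079 0.0074
227 n 40 x 0.0128 y 0.0055 z -0.0143 0.0085
230 n 40 x 0.0088 y 0.0055 z -0.0142 0.0084
233 n 39 x 0.0048 y 0.0056 z -0.0143 0.0081
```

View pics/z_w19.png

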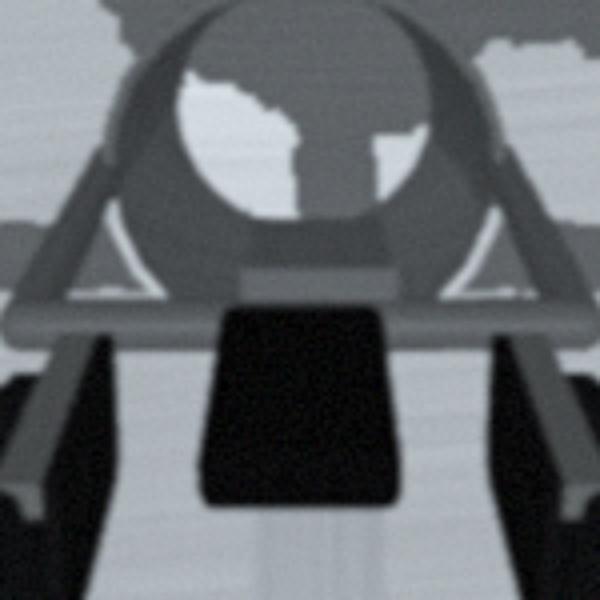

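Released and still. Retreating straight up.

Emit:
step_arm:
  deltas:
    - [[0, 0, 0, -0.01, 0, 0, 0.05], [0, 0, 0, -0.02, 0, 0, 0.05], [0, 0, 0, -0.04, 0, 0, 0.05], [0, 0, 0, -0.03, 0.03, 0, 0.05], [0, 0, 0, 0, 0.04, 0, 0.05]]

```text
time: 14.95
tool_pos: [0.4859, 0.0073, 0.2677]
orientation: [-0.478, 0.521, 0.472, 0.526]
force: [0.3, 0.4, -1.9]
opening: 0.05
```

Emit:
step_arm:
  deltas:
    - [[0, 0, 0, -0.02, 0.04, 0, 0.05], [0, 0, 0, -0.03, 0.03, 0, 0.05], [0, 0, 0, 0, 0, 0, 0.05], [0, 0, 0, 0, 0, 0, 0.05], [0, 0, 0, 0, 0, 0, 0.05]]

```text
time: 15.45
tool_pos: [0.4144, 0.0144, 0.3132]
orientation: [-0.476, 0.523, 0.474, 0.524]
force: [-0.3, -0.9, -0.3]
opening: 0.0498
```

Run:
```python
from h import *
plan(0.5,0,.3)
snap('side','s20');snap('top','t20')
a=cv2.resize(cloud('s20')[0][130:290,160:320,::-1],(400,400));b=cv2.resize(cloud('t20')[0][130:250,200:320,::-1],(400,400))
cv2.imwrite('pics/z20.png',np.hstack([a,b]))
I,P=cloud('t20')
I0,P0=cloud('t0')
p=P[140:185,218:312].reshape(-1,3)
h=np.radians(-5.5);ex=np.array([np.cos(h),np.sin(h),0]);ey=np.array([-np.sin(h),np.cos(h),0]);O=np.array([.6296,-.0036,0])
q=P.reshape(-1,3);u=(q-O)@ex;v=(q-O)@ey
k=(abs(u)<.02)&(abs(v)<.03)&(q[:,2]>.275);print('tab',q[k].mean(0),np.percentile(q[k,2],90))
snap('side','s21');A,PA=cloud('s20');B,PB=cloud('s21')
print('motion diff',np.abs(A.astype(int)-B)[130:290,160:320].max(), np.abs(A.astype(int)-B)[0:100,300:].max())
q=PB.reshape(-1,3);u=(q-O)@ex;v=(q-O)@ey;k=(u<-.03)&(u>-.14)&(abs(v)<.06)&(q[:,2]>.012)&(q[:,2]<.25);print('pail pts',k.sum(),np.percentile(q[k,2],[.5,50,99.5]))
```

```text
t 15.45 pos [0.4144 0.0144 0.3132] head 84.46 tilt [-0.16 -0.07] F [-0.27 -0.9  -0.27] op 0.0498
shift tool (cur axes) [ 0.0134 -0.0865 -0.006 ]
tab [ 0.62465258 -0.00234695  0.2903983 ] 0.2940386306481103
motion diff 22 16
pail pts 858 [0.02387229 0.07101165 0.19247996]
```

View pics/z20.png

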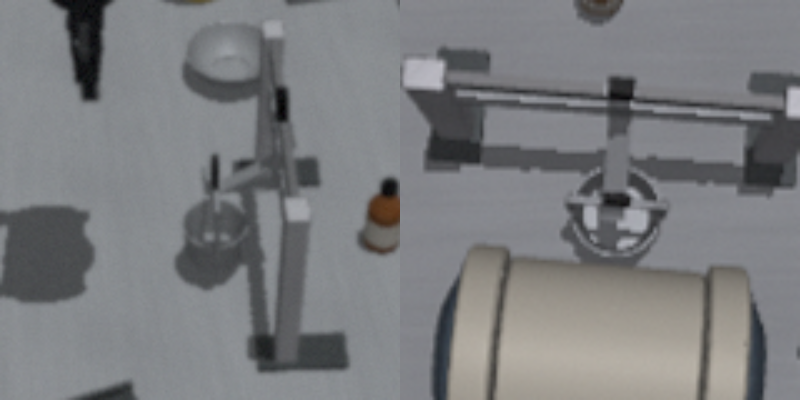

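Emit:
step_arm:
  deltas:
    - [[0, 0, 0, 0, 0, 0, 0.05], [0, 0, 0, 0, 0, 0, 0.05], [0, 0, 0, 0, 0, 0, 0.05], [0, 0, 0, 0, 0, 0, 0.05], [0, 0, 0, 0, 0, 0, 0.05]]

```text
time: 16.1
tool_pos: [0.4139, 0.0144, 0.3134]
orientation: [-0.476, 0.523, 0.474, 0.524]
force: [0.5, -0.8, -0.1]
opening: 0.0501
```

Run:
```python
from h import *
snap('wrist','w22');snap('side','s22');snap('side','s23')
A,_=cloud('s22');B,_=cloud('s20')
f=lambda x:cv2.GaussianBlur(x[130:290,160:320].astype(np.float32),(0,0),1.5)
print('blurred diff',np.abs(f(A)-f(B)).max(),np.abs(f(A)-f(cloud('s23')[0])).max())
print(robot.job_done())
```

```text
blurred diff 8.498154 4.001627
the job is handed in; nothing more can be done
None
```

The hook is hanging in the rail's notch and the pail is hanging from its lower curl. I handed the job in at about 16 s, with no verdict reported.

- **Hook:** I found the notch with the wrist camera and lowered the hook straight into it, centring it above the rail instead of landing on the strip and sliding along it. While I lowered it, the back leg pressed the rail with about 11 N sideways. I shifted the hook about 2 mm and the force went away. The hook seated at about 3 N, and I let go with the hook's top level with the cap strip. After the pail was hung, the tab top still measured 0.294 m, which puts the roof at about 0.250 m, on the notch floor.
- **Pail:** I carried it in from the front with the bar over the hook's tip, lowered it onto the cup floor and released it. The pictures show it hanging upright, with its underside about 24 mm above the table.
- **Bystanders:** Nothing went near the carton, the bottle or the basin. They look unmoved in the last pictures, but I did not measure them.

**Checks that were not clear-cut:** My check that the pail was still, made just before handing in, compared side pictures. Two taken back to back differed by up to 4 grey levels, which could be noise. The difference over the last 0.6 s was up to 8.5, so I can't rule out a slight residual sway. Readings of the cup's middle disagreed by up to about 4 mm along the arm, and I placed the bar using the closest view.

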